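# Stir the scent beads

## Robot

A 7-joint arm with a two-finger parallel gripper is mounted at the origin on the work surface; the furniture and walls round the work are solid. World frame = base frame: x ahead of the robot, y to its left, z up, the work surface at z = 0. Lengths are in m, angles in rad, forces in N, time in s.
With the tool pointing down it reaches from about 0.4 to 0.85 m from the base axis. Payload 10.4 kg.
Tool frame: the origin (TCP) lies at the very end of the fingers, on their centre line; the grasp point (between the pads) lies 19 mm behind it; z points along the fingers, y is the line along which they close (so a half turn about z gives the same grasp; the last joint's range is limited). The gripper opens to 85 mm and grips with 20 to 120 N. Pads are 22 mm wide; open, the fingers measure 114 mm over their backs; the gripper's body (76 mm by 85 mm) begins 54 mm behind the grasp point. The pads swing forward as they close: fully open they stand 13 mm farther back than shut.
Start: joints at [1.125, 0.332, -0.065, 1.46, 0.022, 1.35, -0.088], TCP at [0.256, -0.57, 0.231] pointing down, gripper open.
Joint ranges: [-2.6, 2.6], [-0.5, 2.12], [-1.47, 1.34], [0.16, 2.42], [-1.27, 4.41], [0.06, 2.06], [-2.6, 2.6]. Speed limits (rad/s): [2.22, 2.22, 2.79, 2.79, 3.14, 3.14, 3.14].

## Interface

Orientations are given as a unit quaternion [x, y, z, w].
In Python, from workcell import * gives the robot as it stands. The module is installed in compiled form; this text tells all that it offers.
- The arm moves only by the tool carry_out, never from a script. Its argument "motion" is a list of rows, each an object with "xyz": the shift along the tool's x, y, z in m, a list of three; "angular": the turn, a rotation vector about the tool's x, y, z in degrees, a list of three. A call has 1 to 12 rows; each row is the pose to reach, as a shift and turn from the pose commanded when the call began, along the tool's axes at that moment; what a row does not reach only later rows make up. A row lasts 1/10 s, in which the tool goes at most 50 mm and 8.59 degrees, less where a joint would pass 70% of its speed; a pose out of reach is approached as far as the arm can. A call with a gripper value outside its range is refused whole. "hand" is the opening, from 0 (shut) to 1 (fully open), set as the call begins (left out, the last holds). The fingers move at their own pace and stop on an object; "grip_force" is the grip in N (left out, the last holds). Time passes only in rows, so rows that repeat a pose let the fingers close. It gives the time, the measured TCP pose, the force, the opening and the grip force at its end, in the units of the state.
- get_obs(): the state, without advancing time (a new reading comes with each control period).
- camera(name): name is "scene" or "top" or "wrist"; returns a dict with "img" (384x512x3 uint8, red, green, blue), "fx", "fy", "cx", "cy" (pixels), "extrinsics" (4x4, takes a point from camera to world coordinates). Camera axes: x right, y up, looking along -z (the intrinsics and any distortion apply to the point x, -y, -z); pixel columns grow to the right and rows downward; lengths in m; the calibration is good to about 2 mm. A picture is of the moment at which its call begins. There is no depth.
- hand_in(): hands the job in; it is judged then, once.
The state is a dict: "clock": time; "joint_pos": joint angles; "joint_velocities": joint speeds; "tau": joint torques, N m; "position": TCP position; "ee_rot": TCP orientation; "ft_force": force on the tool from outside, world axes, zero at the start; "torque": the same for the moment, N m; "grip_width": opening from 0.0 (shut) to 1.0 (fully open); "grasp_force": force on a finger pad.
Only numpy, scipy, OpenCV 4.12 (cv2) and the standard library are available. Lean on these libraries where they do the work, as an engineer would, in place of code of your own. Each camera call takes 0.05 s, during which the arm holds its last target. There are 200 camera calls.

## Task

Take the wooden spoon from its rest and stir the wooden scent beads in the low white bowl with it, round and round, until every bead lies a good bead's width from where it was. Keep every bead in the bowl, keep the bowl where it stands, touch the beads only with the spoon, and leave the other tableware alone. Then lay the spoon back on its rest as it lay before, handle in the notch and head down on the foot.

Things in the scene. Friction and masses are not known exactly. Their poses are not given: they have to be found in the camera images.
- spoon: light wooden spoon, 200 mm long. Origin on the underside near mid-length; x runs along it to the tip, z to its open upper side. Handle: straight bar 14 mm wide (y) and 12 mm thick, x = -105 to +65 mm. Head: shallow round cup 32 mm across, 12 mm thick, centred at x = +79 mm, tip at x = +95 mm. It starts lying on the rest, handle raised about 22 degrees
- spoon_grip (a point): point on the spoon's handle axis at x = -20 mm, midway between saddle and head: clear room for the fingers there
- spoon_tip (a point): far end of the spoon's head, mid-thickness (x = +95, z = +6 mm of the spoon)
- spoon_rest: dark wooden spoon rest, immovable. Origin under it; x points from saddle to head end. Foot x = -83 to +107 mm, 70 mm wide, 8 mm thick, with a lip 16 mm above the table at x = +100 mm. Saddle: upright at x = -62 mm, 12 mm thick, flared notch about 30 mm wide, horns to 86 mm. Spoon head lies on the foot, head centre at x = +77 mm, handle in the notch
- saddle (a point): middle of the notch floor, 65 mm above the table
- bead_bowl: low white ceramic bowl with flat bottom, loose, about 0.9 kg, 164 mm across the rim and 52 mm high, walls 5 mm. Origin under its centre, z up. Inside: flat floor 6 mm up, 57 mm in radius; the side flares, inner radius 69 mm at z = 12 mm and 77 mm at the rim. Beads lie in it in one layer
- bead0: wooden bead, ball of 28 mm, 20 g, one of six alike in the bowl; origin at its centre
- bead1: wooden bead, ball of 28 mm, 20 g, one of six alike in the bowl; origin at its centre
- bead2: wooden bead, ball of 28 mm, 20 g, one of six alike in the bowl; origin at its centre
- bead3: wooden bead, ball of 28 mm, 20 g, one of six alike in the bowl; origin at its centre
- bead4: wooden bead, ball of 28 mm, 20 g, one of six alike in the bowl; origin at its centre
- bead5: wooden bead, ball of 28 mm, 20 g, one of six alike in the bowl; origin at its centre
- fork: fork with gilt handle, 183 mm, lying between bowl and rest; bystander. Origin under its middle, x along it
- small_spoon: small metal spoon with gilt handle, 153 mm, lying flat at the left; bystander. Origin under its middle
- pepper_mill: brown wooden pepper mill, 56 mm across, 163 mm high, standing at the back; bystander. Origin under its centre
- french_press: glass coffee press with black handle, 220 mm high, standing at the back left; bystander. Origin under it
- lantern: table lantern, glass cylinder, 115 mm across, 222 mm high, standing at the back right; bystander. Origin under its centre
- lay (a point): point fixed to the rest where spoon_grip lies when the spoon is properly on its rest

How it is judged:
On the way, in this order (a step that is already met when the one before it is completed fails the run):
1. the spoon's head is down inside the bowl (horizontal distance between spoon_tip and bead_bowl below 0.07 m and z of spoon_tip in the frame of bead_bowl below 0.035 m), for 0.2 s.
2. with the spoon's head still in the bowl, every bead is at least 20 mm from where it began (all six at one moment) (all of step 1 and distance of each of bead0, bead1, bead2, bead3, bead4, bead5 from where it was at the start of the episode above 0.02 m), for 0.05 s.
At the end, for the whole second after the job is handed in: The spoon lies still on its rest, open side up, grip point within 25 mm of its first place, tip over the foot's head end (x over 60 mm, within 25 mm of the middle line, under 30 mm high). All six beads are in the bowl, which stands upright within 20 mm of its first place (distance between spoon_grip and lay below 0.025 m and x of spoon_tip in the frame of spoon_rest above 0.06 m and y of spoon_tip in the frame of spoon_rest between -0.025 and 0.025 m and z of spoon_tip in the frame of spoon_rest below 0.03 m and angle between spoon's own z axis and vertical below 0.6 rad and linear speed of spoon below 0.02 m/s and distance of bead_bowl from where it was at the start of the episode below 0.02 m and angle between bead_bowl's own z axis and vertical below 0.1 rad and horizontal distance between each of bead0, bead1, bead2, bead3, bead4, bead5 and bead_bowl below 0.07 m and height (world z) of each of bead0, bead1, bead2, bead3, bead4, bead5 below 0.06 m); the robot touches nothing.
It fails at once if a bead leaves the bowl (horizontal distance between any of bead0, bead1, bead2, bead3, bead4, bead5 and bead_bowl above 0.09 m).
It fails at once if the bowl is pushed more than 20 mm or tipped (distance of bead_bowl from where it was at the start of the episode above 0.02 m or angle between bead_bowl's own z axis and vertical above 0.25 rad).
It fails at once if the fingers touch a bead (contact force between the fingers and bead0 above 0.5 N or contact force between the fingers and bead1 above 0.5 N or contact force between the fingers and bead2 above 0.5 N or contact force between the fingers and bead3 above 0.5 N or contact force between the fingers and bead4 above 0.5 N or contact force between the fingers and bead5 above 0.5 N).
It fails at once if other tableware is moved more than 30 mm (distance of any of fork, small_spoon, pepper_mill, french_press, lantern from where it was at the start of the episode above 0.03 m).
It also fails if it takes over 72 s, if anything falls off the work surface, if the arm or the gripper's body presses on something with over 40 N, if the wrist force passes 120 N, or if a joint passes its speed limit or range.

## Working session

There is one attempt and no reset: what is moved stays moved. The work goes in short steps, Python scripts to look and compute and a tool call to move; the robot and the scene stay as the last step left them, time stands still between calls to the robot, and variables do not carry over. Pictures are saved under pics/ and viewed, at most 10 in all, crops included, and the job is handed in when it is done.

Besides the shell and the picture viewer there is one more tool, called after "Request:" as name(argument=value, ...), one argument or row to a line, values as JSON. carry_out: Moves the arm, as the interface text tells. Its arguments: {"type":"object","properties":{"motion":{"type":"array"},"hand":{"type":"number"},"grip_force":{"type":"number"}},"required":["motion"]}

```bash
mkdir -p pics; python3 - <<'E'
from workcell import *
import cv2,numpy as np,pickle
o=get_obs();print(o['position'],o['ee_rot'],o['clock'])
D={}
for n in("top","scene"):
    c=camera(n);D[n]=c;print(n,c['fx'],c['fy'],c['cx'],c['cy'],[k for k in c]);print(np.round(c['extrinsics'],4).tolist())
    cv2.imwrite(f'pics/{n}0.png',cv2.resize(c['img'][:,:,::-1],(800,600),interpolation=cv2.INTER_CUBIC))
pickle.dump(D,open('d0.pkl','wb'))
E
```

```text
[ 0.25628853 -0.56962309  0.23051169] [ 9.77735974e-01  2.09837684e-01 -1.64215667e-04 -6.96522398e-04] 0.0
top 486.1477078578146 486.1477078578146 248.4608192578712 190.35462363961258 ['img', 'fx', 'fy', 'cx', 'cy', 'extrinsics']
[[0.0093, 0.9991, -0.0425, 0.5045], [-0.9998, 0.01, 0.0174, -0.0258], [0.0178, 0.0423, 0.9989, 1.4335], [0.0, 0.0, 0.0, 1.0]]
scene 487.07012403653306 487.07012403653306 255.7764426989138 194.65647522176863 ['img', 'fx', 'fy', 'cx', 'cy', 'extrinsics']
[[0.6191, 0.3344, -0.7105, -0.59], [-0.7853, 0.2644, -0.5599, -0.9449], [0.0007, 0.9046, 0.4262, 0.7644], [0.0, 0.0, 0.0, 1.0]]
```

View pics/top0.png

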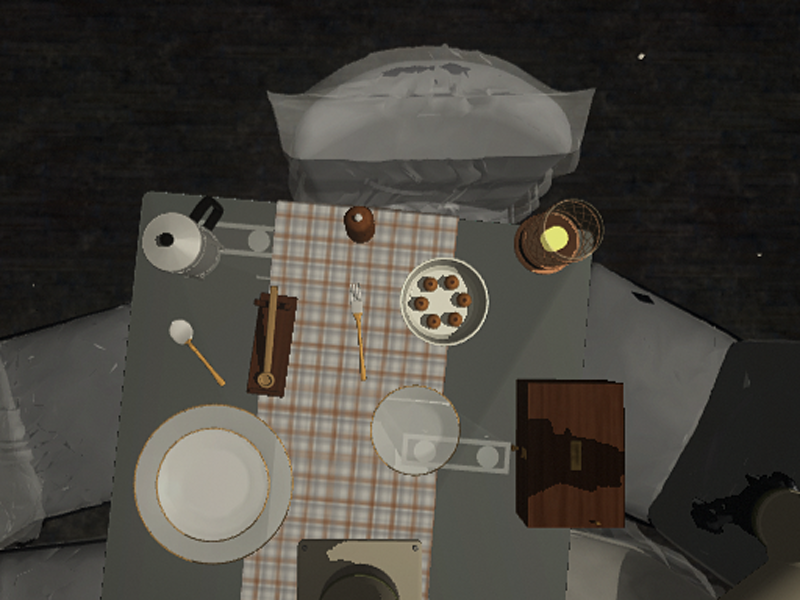

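View pics/scene0.png

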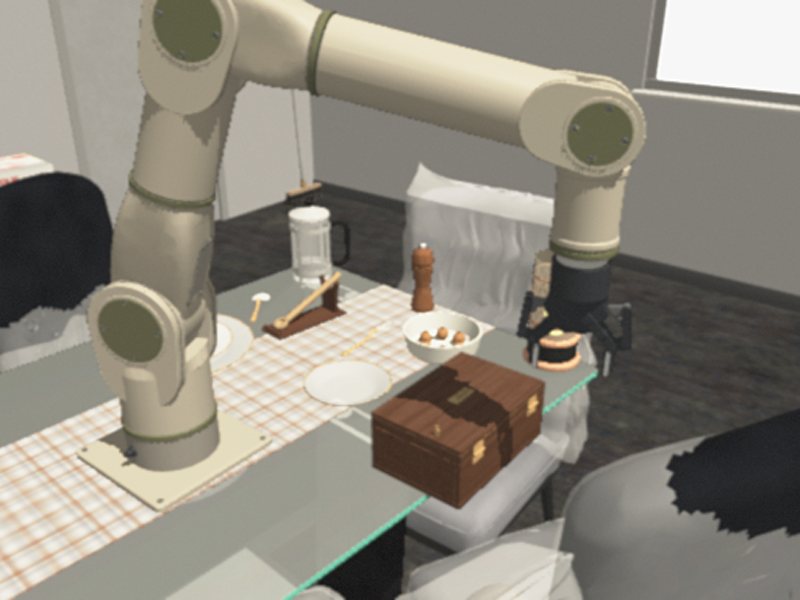

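The top view shows the bowl with six beads near (445,302), the spoon on its rest from (273,290) to a head at (265,380), and the fork between them. The scene view confirms the spoon's handle is raised at the far end. Next I enlarge both regions.

```bash
cat > h.py <<'E'
import numpy as np,pickle,cv2
def ray(c,u,v):
    E=c['extrinsics'];d=E[:3,:3]@np.array([(u-c['cx'])/c['fx'],-(v-c['cy'])/c['fy'],-1.]);return E[:3,3],d
def at(c,u,v,z):
    o,d=ray(c,u,v);return o+d*(z-o[2])/d[2]
def proj(c,p):
    E=c['extrinsics'];q=E[:3,:3].T@(np.array(p)-E[:3,3]);return c['cx']-c['fx']*q[0]/q[2],c['cy']+c['fy']*q[1]/q[2]
E
python3 - <<'E'
from h import *
D=pickle.load(open('d0.pkl','rb'));c=D['top']
print(proj(c,[0,0,0]),proj(c,[.256,-.57,.231]))
im=c['img'][:,:,::-1]
a=cv2.resize(im[160:225,250:320],(560,520),interpolation=cv2.INTER_CUBIC)
b=cv2.resize(im[180:255,155:240],None,fx=8,fy=8,interpolation=cv2.INTER_CUBIC)
b=cv2.resize(b,(680,600))
cv2.imwrite('pics/bowl.png',a);cv2.imwrite('pics/rest.png',b)
E
```

```text
(np.float64(229.16195769049696), np.float64(384.92745082409067)) (np.float64(459.26159217876545), np.float64(313.72397238949037))
```

View pics/bowl.png

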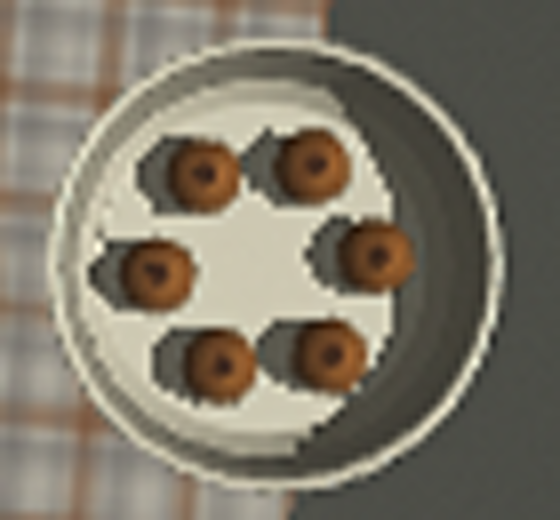

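View pics/rest.png

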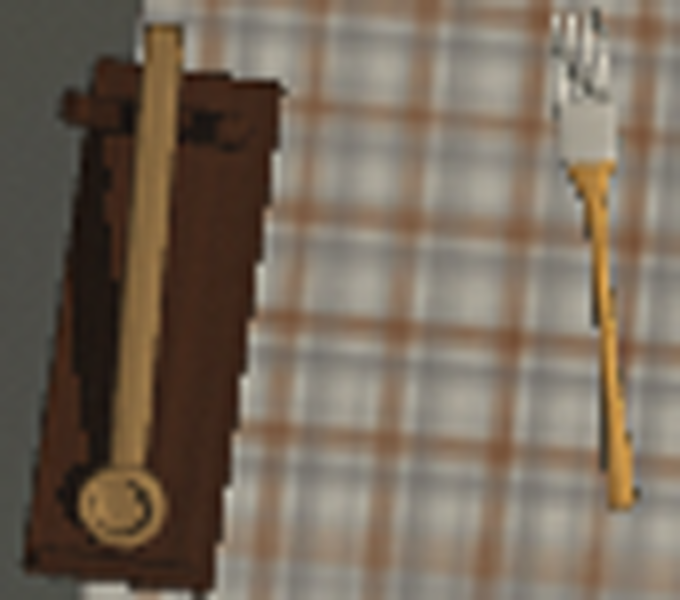

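The bowl rim centres at crop (276,264) with six bead centres around it; the spoon head is at crop (122,507) and the handle butt at (165,33). I convert these to world coordinates.

```bash
python3 - <<'E'
from h import *
from scipy.spatial.transform import Rotation as R
from workcell import *
c=pickle.load(open('d0.pkl','rb'))['top']
f=lambda p,o:((p[0]+.5)/8-.5+o[0],(p[1]+.5)/8-.5+o[1])
B=at(c,*f((276,264),(250,160)),.052);print('bowl',B)
for s in((50,264),(502,264),(276,40),(276,490)):print(np.linalg.norm(at(c,*f(s,(250,160)),.052)-B))
for p in((203,174),(313,166),(377,256),(330,355),(221,366),(156,272)):
    q=at(c,*f(p,(250,160)),.02)-B;print('bead',np.round(q[:2]*1000),np.hypot(*q[:2]))
o=(155,180)
s=np.sin(np.radians(22));k=np.cos(np.radians(22))
hz=lambda x,z:.008+(.095-x)*s+z*k
H=at(c,*f((122,507),o),hz(.079,.012));T=at(c,*f((165,33),o),hz(-.105,.010));print('head',H,'butt',T,np.linalg.norm(H-T),'exp',.184)
d=(H-T)[:2];d/=np.hypot(*d);print('dir',d,np.degrees(np.arctan2(d[1],d[0])))
Hc=np.r_[H[:2],0]; 
# axis pts: head centre top point z offset shifts horizontally by z*s along d
g=H[:2]+d*(-.099*k-(.012-.006)*s);print('grip',g,hz(-.02,.006))
g2=T[:2]+d*(.085*k-.004*s);print('grip2',g2)
C=[at(c,*f(p,o),.008) for p in((100,60),(285,88),(212,585),(28,568))]
print(np.round(C,3).tolist(),[np.linalg.norm(C[i]-C[(i+1)%4]) for i in range(4)])
e=(C[2]+C[3]-C[0]-C[1]);print('restdir',np.degrees(np.arctan2(e[1],e[0])),'center',np.mean(C,0))
for z in(.1,):print(proj(c,np.r_[g,.0566]))
ob=get_obs();print(R.from_quat(ob['ee_rot']).as_matrix().round(3).tolist())
E
```

```text
bowl [ 0.55792976 -0.15128931  0.052     ]
0.08048736673560483
0.08065455667095432
0.07999296556994206
0.08031218392787295
bead [34. 24.] 0.04141724126697944
bead [ 37. -16.] 0.04051621252117698
bead [  5. -40.] 0.04000608052887872
bead [-32. -23.] 0.03905155028921929
bead [-36.  17.] 0.03984728384897189
bead [-2. 41.] 0.04087068192068812
head [0.41058028 0.17471371 0.02511991] butt [0.57785757 0.15301488 0.09219316] 0.18152507001948348 exp 0.184
dir [-0.99169137  0.12863993] 172.60899360999528
grip [0.50383779 0.16261656] 0.056642861370230606
grip2 [0.50118773 0.16296032]
[[0.572, 0.188, 0.008], [0.563, 0.12, 0.008], [0.381, 0.144, 0.008], [0.387, 0.211, 0.008]] [np.float64(0.06838047792615339), np.float64(0.18290608328171265), np.float64(0.06711409321664262), np.float64(0.18670706618512706)]
restdir 172.69220757473087 center [0.47588736 0.16570581 0.008     ]
(np.float64(173.03992074852573), np.float64(210.5439735948441))
[[0.912, 0.41, -0.001], [0.41, -0.912, 0.001], [-0.0, -0.001, -1.0]]
```

Request:
carry_out(
  motion=[
    {"xyz": [0.525, -0.567, 0.03], "angular": [0, 0, -148]},
    {"xyz": [0.525, -0.567, 0.03], "angular": [0, 0, -148]},
    {"xyz": [0.525, -0.567, 0.03], "angular": [0, 0, -148]},
    {"xyz": [0.525, -0.567, 0.03], "angular": [0, 0, -148]},
    {"xyz": [0.525, -0.567, 0.03], "angular": [0, 0, -148]},
    {"xyz": [0.525, -0.567, 0.03], "angular": [0, 0, -148]},
    {"xyz": [0.525, -0.567, 0.03], "angular": [0, 0, -148]},
    {"xyz": [0.525, -0.567, 0.03], "angular": [0, 0, -148]},
    {"xyz": [0.525, -0.567, 0.03], "angular": [0, 0, -148]},
    {"xyz": [0.525, -0.567, 0.03], "angular": [0, 0, -148]},
    {"xyz": [0.525, -0.567, 0.03], "angular": [0, 0, -148]},
    {"xyz": [0.525, -0.567, 0.03], "angular": [0, 0, -148]},
  ],
  hand=1,
  grip_force=80,
)

```text
clock: 1.3
position: [0.4475, 0.0003, 0.208]
ee_rot: [0.441, 0.898, -0.0, 0.0]
ft_force: [1.4, -0.9, -0.9]
grip_width: 1.0
grasp_force: 0.0
```

```bash
cat > rel.py <<'E'
# rel.py x y z yaw(deg of tool x) tilt(deg): relative pose from the present one. tilt>0: about world y-like axis so fingers point away from head
import sys;from h import *;from workcell import *
from scipy.spatial.transform import Rotation as R
def goal(yaw,tilt):
    a=np.radians(yaw);x=np.array([np.cos(a),np.sin(a),0]);z=np.array([0,0,-1.]);M=np.c_[x,np.cross(z,x),z]
    return R.from_matrix(M)*R.from_euler('y',-tilt,degrees=True)
def rel(p,yaw,tilt):
    o=get_obs();r=R.from_quat(o['ee_rot']);return r.inv().apply(np.array(p)-o['position']).round(4),(r.inv()*goal(yaw,tilt)).as_rotvec(degrees=True).round(2)
if __name__=='__main__':
    v=list(map(float,sys.argv[1:]));o=get_obs();print(o['clock'],o['position'].round(4),np.round(o['joint_pos'],2),o['ft_force'],o['grip_width']);print(goal(v[3],v[4]).as_matrix().round(2).tolist());print(*rel(v[:3],*v[3:]))
E
python3 rel.py .5025 .163 .15 172.6 0
```

```text
1.3 [4.475e-01 3.000e-04 2.080e-01] [ 0.6  -0.01 -0.68  1.91 -0.01  1.25  0.57] [ 1.35612212 -0.91183689 -0.91096162] 0.9997263368413054
[[-0.99, 0.13, 0.0], [0.13, 0.99, 0.0], [0.0, 0.0, -1.0]]
[0.0952 0.143  0.0579] [-2.000e-02  4.000e-02 -4.491e+01]
```

Request:
carry_out(
  motion=[
    {"xyz": [0.095, 0.143, 0.058], "angular": [0, 0, -45]},
    {"xyz": [0.095, 0.143, 0.058], "angular": [0, 0, -45]},
    {"xyz": [0.095, 0.143, 0.058], "angular": [0, 0, -45]},
    {"xyz": [0.095, 0.143, 0.058], "angular": [0, 0, -45]},
    {"xyz": [0.095, 0.143, 0.058], "angular": [0, 0, -45]},
    {"xyz": [0.095, 0.143, 0.058], "angular": [0, 0, -45]},
    {"xyz": [0.095, 0.143, 0.058], "angular": [0, 0, -45]},
    {"xyz": [0.095, 0.143, 0.058], "angular": [0, 0, -45]},
  ],
)

```text
clock: 2.1
position: [0.5034, 0.1604, 0.1499]
ee_rot: [0.068, 0.998, -0.0, -0.0]
ft_force: [0.1, -0.3, -0.4]
grip_width: 0.998
grasp_force: 0.0
```

```bash
python3 rel.py .5025 .163 .038 172.6 0; python3 -c "
from workcell import *;import cv2
c=camera('wrist');cv2.imwrite('pics/w1.png',c['img'][:,:,::-1])"
```

```text
2.1 [0.5034 0.1604 0.1499] [ 0.37  0.3  -0.88  1.78  0.25  1.18  0.85] [ 0.10168719 -0.28540063 -0.43244392] 0.9984740027404532
[[-0.99, 0.13, 0.0], [0.13, 0.99, 0.0], [0.0, 0.0, -1.0]]
[0.0012 0.0025 0.1119] [-0.01 -0.01 -0.35]
```

View pics/w1.png

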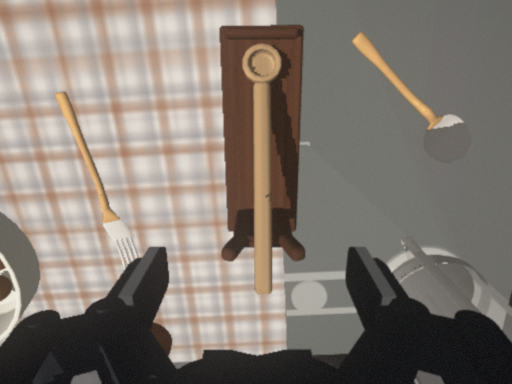

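The wrist view shows the handle at column 263, running straight down between the fingers (midpoint about 257), so alignment is good. Descend and close.

Request:
carry_out(
  motion=[
    {"xyz": [0.001, 0.0025, 0.04], "angular": [0, 0, 0]},
    {"xyz": [0.001, 0.0025, 0.075], "angular": [0, 0, 0]},
    {"xyz": [0.001, 0.0025, 0.1], "angular": [0, 0, 0]},
    {"xyz": [0.001, 0.0025, 0.112], "angular": [0, 0, 0]},
    {"xyz": [0.001, 0.0025, 0.112], "angular": [0, 0, 0]},
  ],
)

```text
clock: 2.65
position: [0.5021, 0.1629, 0.037]
ee_rot: [0.067, 0.998, -0.0, -0.001]
ft_force: [0.5, 0.6, 0.6]
grip_width: 1.001
grasp_force: 0.0
```

Request:
carry_out(
  motion=[
    {"xyz": [0, 0, 0], "angular": [0, 0, 0]},
    {"xyz": [0, 0, 0], "angular": [0, 0, 0]},
    {"xyz": [0, 0, 0], "angular": [0, 0, 0]},
    {"xyz": [0, 0, 0], "angular": [0, 0, 0]},
    {"xyz": [0, 0, 0], "angular": [0, 0, 0]},
    {"xyz": [0, 0, 0], "angular": [0, 0, 0]},
    {"xyz": [0, 0, 0], "angular": [0, 0, 0]},
    {"xyz": [0, 0, 0], "angular": [0, 0, 0]},
  ],
  hand=0,
  grip_force=80,
)

```text
clock: 3.45
position: [0.503, 0.1632, 0.0384]
ee_rot: [0.067, 0.998, -0.0, 0.0]
ft_force: [-1.5, -1.2, 5.5]
grip_width: 0.148
grasp_force: 78.9
```

```bash
python3 rel.py .5025 .163 .138 172.6 0|tee grasp.txt; python3 -c "
from workcell import *;print(get_obs())"
```

```text
3.45 [0.503  0.1632 0.0384] [ 0.29  0.45 -0.81  1.88  0.39  0.98  0.74] [-1.46538436 -1.24379145  5.47146267] 0.14826187468503743
[[-0.99, 0.13, 0.0], [0.13, 0.99, 0.0], [0.0, 0.0, -1.0]]
[ 0.0004 -0.0003 -0.0996] [-0.01  0.03 -0.24]
{'clock': 3.45, 'joint_pos': array([ 0.28973518,  0.44803749, -0.81079531,  1.8799194 ,  0.38882233,
        0.97798684,  0.7434191 ]), 'joint_velocities': array([-6.68374339e-04, -2.22584526e-05,  6.58516670e-04,  9.20485292e-04,
       -2.38673832e-04,  5.38622950e-04, -1.12951465e-03]), 'tau': array([ -0.29937169, -48.79359126, -10.80149174, -29.56143737,
        -0.09213711,  -0.54961877,  -0.08046738]), 'position': array([0.5030194 , 0.16322866, 0.03835749]), 'ee_rot': array([ 6.66307929e-02,  9.97777660e-01, -9.93692696e-05,  2.63879482e-04]), 'ft_force': array([-1.46538436, -1.24379145,  5.47146267]), 'torque': array([-0.22588971,  0.26083287,  0.10264234]), 'grasp_force': 78.85918736457825, 'grip_width': 0.14826187468503743}
```

```bash
cat >> rel.py <<'E'
TIP=np.array([.1066,0,.0241]);BOWL=np.array([.5579,-.1513])
def tcp_for_tip(tip,yaw,tilt): return np.array(tip)-goal(yaw,tilt).apply(TIP)
E
python3 - <<'E'
from rel import *
c=pickle.load(open('d0.pkl','rb'))['top']
print('mill',at(c,358/1.5625,218/1.5625,.163),'lantern',at(c,575/1.5625,230/1.5625,.22))
p=tcp_for_tip([*BOWL,.10],165,36);print(p, p+goal(165,36).apply(np.array([-.079,0,-.051])))
print(rel([.503,.163,.24],172.6,0)); print(rel([*p[:2],.25],165,36)); print(rel(p,165,36))
E
```

```text
mill [0.69157517 0.00413801 0.163     ] lantern [ 0.66789739 -0.3470797   0.22      ]
[ 0.62751967 -0.16995453  0.18215522] [ 0.66029865 -0.17873764  0.26985012]
(array([-1.000e-04, -3.000e-04, -2.016e-01]), array([-0.01,  0.03, -0.24]))
(array([-0.1678, -0.3137, -0.2115]), array([  2.3 , -35.92,   7.12]))
(array([-0.1678, -0.3137, -0.1437]), array([  2.3 , -35.92,   7.12]))
```

Request:
carry_out(
  motion=[
    {"xyz": [0, 0, -0.02], "angular": [0, 0, 0]},
    {"xyz": [0, 0, -0.05], "angular": [0, 0, 0]},
    {"xyz": [0, 0, -0.09], "angular": [0, 0, 0]},
    {"xyz": [0, 0, -0.13], "angular": [0, 0, 0]},
    {"xyz": [0, 0, -0.17], "angular": [0, 0, 0]},
    {"xyz": [0, 0, -0.2], "angular": [0, 0, 0]},
    {"xyz": [0, 0, -0.2], "angular": [0, 0, 0]},
  ],
)

```text
clock: 4.15
position: [0.5044, 0.1642, 0.242]
ee_rot: [0.067, 0.998, 0.001, 0.003]
ft_force: [-0.4, -0.3, -0.6]
grip_width: 0.143
grasp_force: 78.2
```

Request:
carry_out(
  motion=[
    {"xyz": [-0.02, -0.04, -0.005], "angular": [0, -4, 1]},
    {"xyz": [-0.04, -0.08, -0.01], "angular": [1, -8, 2]},
    {"xyz": [-0.06, -0.12, -0.01], "angular": [1, -12, 3]},
    {"xyz": [-0.08, -0.16, -0.01], "angular": [1, -16, 4]},
    {"xyz": [-0.1, -0.2, -0.01], "angular": [1.5, -20, 5]},
    {"xyz": [-0.12, -0.24, -0.01], "angular": [2, -25, 6]},
    {"xyz": [-0.15, -0.28, -0.01], "angular": [2, -31, 7]},
    {"xyz": [-0.168, -0.314, -0.01], "angular": [2.3, -35.9, 7.1]},
    {"xyz": [-0.168, -0.314, -0.01], "angular": [2.3, -35.9, 7.1]},
    {"xyz": [-0.168, -0.314, -0.01], "angular": [2.3, -35.9, 7.1]},
    {"xyz": [-0.168, -0.314, -0.01], "angular": [2.3, -35.9, 7.1]},
  ],
)

```text
clock: 5.25
position: [0.6276, -0.1689, 0.2478]
ee_rot: [0.123, 0.943, -0.04, 0.306]
ft_force: [-0.6, 0.4, -0.5]
grip_width: 0.146
grasp_force: 78.3
```

```bash
python3 - <<'E'
from rel import *
o=get_obs();print(o['position'],np.round(o['joint_pos'],2),o['ft_force'])
for z in(.10,.014):print(rel(tcp_for_tip([*BOWL,z],165,36),165,36))
t=o['position']+R.from_quat(o['ee_rot']).apply(TIP);print('tip now',t)
for n in('top','scene'):
    c=camera(n);u=proj(c,t);print(n,u);cv2.imwrite(f'pics/{n}2.png',cv2.resize(c['img'][:,:,::-1],(768,576)))
E
```

```text
[ 0.62763338 -0.16888609  0.24776615] [ 0.81  0.01 -0.65  1.94  0.11  0.57  1.41] [-0.58521817  0.35612925 -0.54595327]
(array([ 0.0383, -0.0011,  0.0532]), array([ 0.08, -0.11,  0.08]))
(array([ 0.0888, -0.0011,  0.1229]), array([ 0.08, -0.11,  0.08]))
tip now [ 0.55783621 -0.15030784  0.16574437]
top (np.float64(287.6456671814473), np.float64(190.95087252830368))
scene (np.float64(283.4953843815361), np.float64(177.85214050689365))
```

View pics/scene2.png

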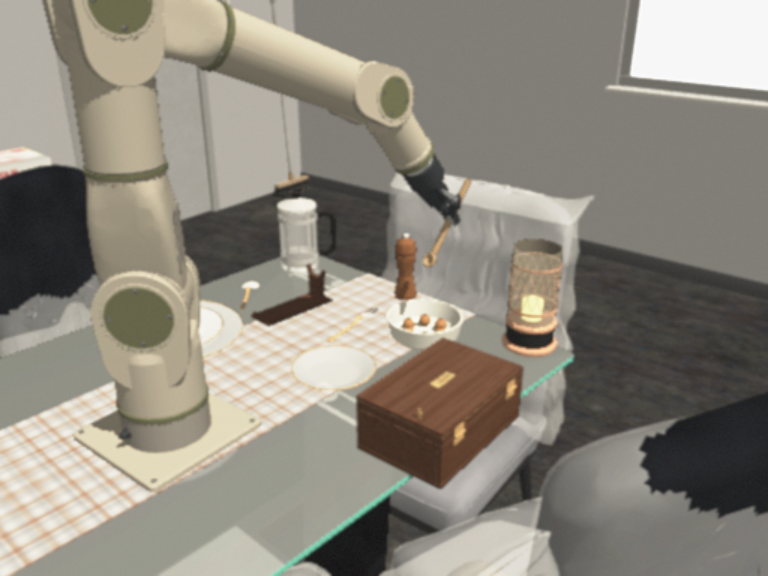

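The spoon is held steeply above the bowl, head end at about (429,264), i.e. native (286,176) against the predicted (283.5,178). I check this enlarged in both cameras.

```bash
python3 - <<'E'
import cv2,numpy as np
L=[]
for n,(u,v) in(('scene',(283,178)),('top',(288,191))):
    im=cv2.resize(cv2.imread(f'pics/{n}2.png'),(512,384),interpolation=cv2.INTER_AREA);L.append(cv2.resize(im[v-25:v+25,u-20:u+20],(400,500),interpolation=cv2.INTER_CUBIC))
cv2.imwrite('pics/tip2.png',np.hstack(L))
E
```

```text
(no output)
```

View pics/tip2.png

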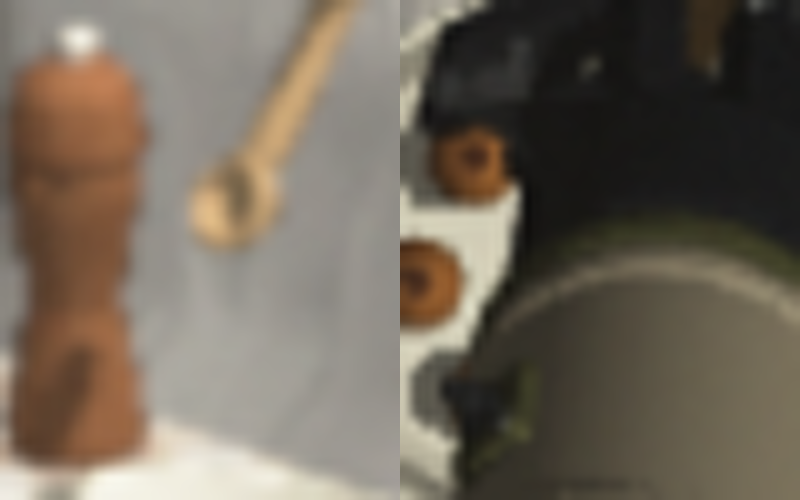

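The tip matches the prediction to about 2 native pixels, which is close enough. Descend into the middle of the bead ring.

Request:
carry_out(
  motion=[
    {"xyz": [0.02, -0.001, 0.028], "angular": [0, 0, 0]},
    {"xyz": [0.04, -0.001, 0.056], "angular": [0, 0, 0]},
    {"xyz": [0.053, -0.001, 0.073], "angular": [0, 0, 0]},
    {"xyz": [0.065, -0.001, 0.089], "angular": [0, 0, 0]},
    {"xyz": [0.075, -0.001, 0.104], "angular": [0, 0, 0]},
    {"xyz": [0.083, -0.001, 0.115], "angular": [0, 0, 0]},
    {"xyz": [0.087, -0.001, 0.12], "angular": [0, 0, 0]},
    {"xyz": [0.087, -0.001, 0.12], "angular": [0, 0, 0]},
    {"xyz": [0.087, -0.001, 0.12], "angular": [0, 0, 0]},
  ],
)

```text
clock: 6.25
position: [0.6279, -0.1708, 0.1007]
ee_rot: [0.124, 0.943, -0.04, 0.306]
ft_force: [0.1, -0.8, -0.7]
grip_width: 0.146
grasp_force: 78.3
```

```bash
python3 - <<'E'
from rel import *
o=get_obs();r=R.from_quat(o['ee_rot']);t=o['position']+r.apply(TIP);print('tip',t,t[:2]-BOWL,o['ft_force'],np.round(o['joint_pos'],2))
L=[]
for n,z,w in(('scene',.03,30),('top',.03,36)):
    c=camera(n);u,v=map(int,proj(c,[*BOWL,z]));print(n,u,v,w);L.append(cv2.resize(c['img'][v-w:v+w,u-w:u+w,::-1],(400,400),interpolation=cv2.INTER_CUBIC))
cv2.imwrite('pics/in.png',np.hstack(L))
# stir offsets: radius rho at world angle a, rel to bowl centre
t0=t[:2]-BOWL
for rho,a in [(18,-90),(30,-100)]+[(34,-90+15*i) for i in range(26)]:
    a_=np.radians(a);q=np.array([rho*np.cos(a_),rho*np.sin(a_)])/1000-t0;print(a,(r.inv().apply([*q,0])*1000).round(0).astype(int).tolist(),end=' ')
E
```

```text
tip [ 0.55829456 -0.15225846  0.01854708] [ 0.00039456 -0.00095846] [ 0.06945468 -0.8415644  -0.69765896] [ 0.64  0.21 -0.51  2.09  0.59  0.28  0.97]
scene 282 216 30
top 283 192 36
-90 [-3, -17, 2] -100 [-2, -29, 1] -90 [-7, -32, 5] -75 [-13, -29, 10] -60 [-19, -23, 14] -45 [-23, -16, 17] -30 [-26, -8, 19] -15 [-27, 1, 20] 0 [-26, 10, 19] 15 [-23, 18, 17] 30 [-19, 25, 14] 45 [-13, 30, 10] 60 [-7, 34, 5] 75 [0, 35, 0] 90 [8, 34, -6] 105 [14, 30, -10] 120 [20, 25, -14] 135 [24, 18, -18] 150 [27, 10, -20] 165 [28, 1, -20] 180 [27, -8, -20] 195 [24, -16, -18] 210 [20, -23, -15] 225 [14, -29, -10] 240 [8, -32, -6] 255 [1, -33, 0] 270 [-7, -32, 5] 285 [-13, -29, 10]
```

View pics/in.png

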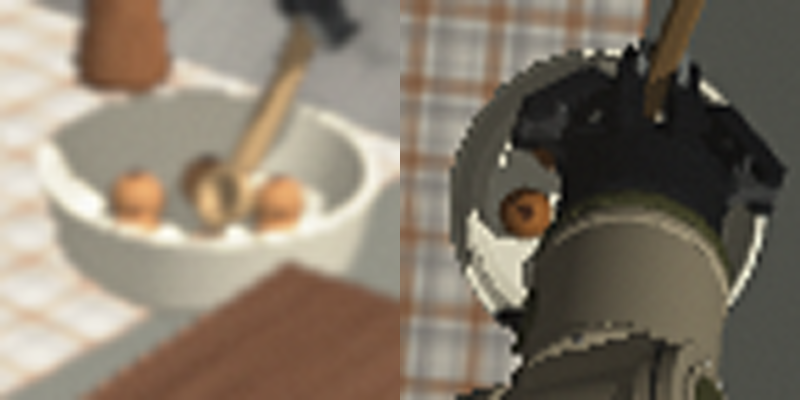

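Left crop: the head sits at (225,195) on the bowl floor between the beads, with beads at (138,195) and (280,200). Right crop: the arm hides most of the bowl. I move out through a gap and circle.

Request:
carry_out(
  motion=[
    {"xyz": [0.002, -0.008, 0.001], "angular": [0, 0, 0]},
    {"xyz": [0.004, -0.016, 0.001], "angular": [0, 0, 0]},
    {"xyz": [0.005, -0.024, 0], "angular": [0, 0, 0]},
    {"xyz": [0.006, -0.032, -0.001], "angular": [0, 0, 0]},
    {"xyz": [0.003, -0.033, 0.002], "angular": [0, 0, 0]},
    {"xyz": [-0.005, -0.032, 0.007], "angular": [0, 0, 0]},
    {"xyz": [-0.011, -0.029, 0.012], "angular": [0, 0, 0]},
    {"xyz": [-0.017, -0.023, 0.016], "angular": [0, 0, 0]},
    {"xyz": [-0.021, -0.016, 0.019], "angular": [0, 0, 0]},
    {"xyz": [-0.024, -0.008, 0.021], "angular": [0, 0, 0]},
    {"xyz": [-0.025, 0.001, 0.022], "angular": [0, 0, 0]},
    {"xyz": [-0.024, 0.01, 0.021], "angular": [0, 0, 0]},
  ],
)

```text
clock: 7.55
position: [0.6617, -0.1704, 0.0986]
ee_rot: [0.124, 0.943, -0.041, 0.307]
ft_force: [1.3, -4.8, 8.0]
grip_width: 0.143
grasp_force: 79.3
```

```bash
cat > look.py <<'E'
from rel import *
o=get_obs();r=R.from_quat(o['ee_rot']);t=o['position']+r.apply(TIP);print(o['clock'],'tip',t.round(4),'off',((t[:2]-BOWL)*1000).round(1),'F',o['ft_force'].round(1),'j6',o['joint_pos'][5].round(2))
c=camera('scene');u,v=map(int,proj(c,[*BOWL,.03]));im=c['img'][v-30:v+30,u-30:u+30,::-1]
cv2.imwrite('pics/'+sys.argv[1],cv2.resize(im,(400,400),interpolation=cv2.INTER_CUBIC)) if len(sys.argv)>1 else 0
# bowl shift check against the first scene picture: rim template
a=pickle.load(open('d0.pkl','rb'))['scene']['img'][v-30:v+30,u-30:u+30];T=a[30:58,2:40];m=cv2.matchTemplate(c['img'][v-30:v+30,u-30:u+30],T,cv2.TM_SQDIFF_NORMED);print('bowl match (want (2, 30))',cv2.minMaxLoc(m)[2])
E
python3 look.py s1.png
```

```text
7.55 tip [ 0.5922 -0.1517  0.0163] off [34.3 -0.4] F [ 1.3 -4.8  8. ] j6 0.3
bowl match (want (2, 30)) (3, 30)
```

View pics/s1.png

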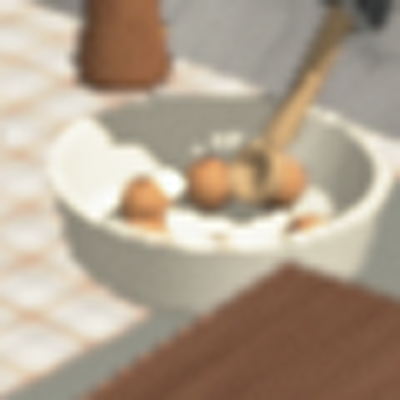

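A bead sits on each side of the head, at (210,182) and (287,180). The force shows about 8 N upward, so I raise the spoon 4 mm and continue the circle at a slightly smaller radius.

```bash
cat > circ.py <<'E'
from rel import *
a0,n,rho,z=float(sys.argv[1]),int(sys.argv[2]),float(sys.argv[3])/1000,float(sys.argv[4])
o=get_obs();r=R.from_quat(o['ee_rot']);t=o['position']+r.apply(TIP)
for i in range(n):
    a=np.radians(a0+15*i);q=np.array([*(BOWL+rho*np.array([np.cos(a),np.sin(a)])),z])-t;print(int(a0+15*i),r.inv().apply(q).round(3).tolist(),end=' ')
E
python3 circ.py 0 13 31 .02
```

```text
0 [0.001, -0.002, -0.005] 15 [0.004, 0.005, -0.006] 30 [0.008, 0.012, -0.009] 45 [0.013, 0.017, -0.013] 60 [0.019, 0.02, -0.018] 75 [0.026, 0.021, -0.022] 90 [0.032, 0.02, -0.027] 105 [0.038, 0.017, -0.031] 120 [0.043, 0.012, -0.035] 135 [0.047, 0.006, -0.038] 150 [0.05, -0.002, -0.04] 165 [0.051, -0.01, -0.041] 180 [0.05, -0.018, -0.04]
```

Request:
carry_out(
  motion=[
    {"xyz": [0.001, -0.002, -0.005], "angular": [0, 0, 0]},
    {"xyz": [0.004, 0.005, -0.006], "angular": [0, 0, 0]},
    {"xyz": [0.008, 0.012, -0.009], "angular": [0, 0, 0]},
    {"xyz": [0.013, 0.017, -0.013], "angular": [0, 0, 0]},
    {"xyz": [0.019, 0.02, -0.018], "angular": [0, 0, 0]},
    {"xyz": [0.026, 0.021, -0.022], "angular": [0, 0, 0]},
    {"xyz": [0.032, 0.02, -0.027], "angular": [0, 0, 0]},
    {"xyz": [0.038, 0.017, -0.031], "angular": [0, 0, 0]},
    {"xyz": [0.043, 0.012, -0.035], "angular": [0, 0, 0]},
    {"xyz": [0.047, 0.006, -0.038], "angular": [0, 0, 0]},
  ],
)

```text
clock: 8.6
position: [0.607, -0.1494, 0.1052]
ee_rot: [0.124, 0.942, -0.041, 0.31]
ft_force: [5.2, 3.8, 14.8]
grip_width: 0.139
grasp_force: 79.6
```

```bash
python3 look.py s2.png; python3 circ.py 150 14 31 .02
```

```text
8.6 tip [ 0.5381 -0.131   0.0224] off [-19.8  20.3] F [ 5.2  3.8 14.8] j6 0.26
bowl match (want (2, 30)) (2, 30)
150 [0.005, -0.006, -0.001] 165 [0.006, -0.014, -0.002] 180 [0.005, -0.022, -0.001] 195 [0.003, -0.03, 0.001] 210 [-0.001, -0.036, 0.004] 225 [-0.006, -0.041, 0.007] 240 [-0.012, -0.044, 0.012] 255 [-0.019, -0.045, 0.017] 270 [-0.025, -0.044, 0.021] 285 [-0.031, -0.041, 0.026] 300 [-0.036, -0.036, 0.03] 315 [-0.04, -0.03, 0.033] 330 [-0.043, -0.022, 0.034] 345 [-0.044, -0.014, 0.035]
```

View pics/s2.png

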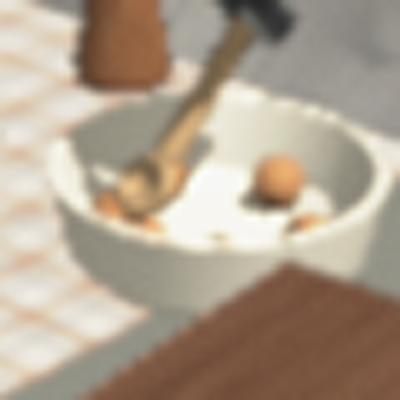

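The head is at (150,190) in the lower-left bowl with beads under or beside it, at (110,205) and (150,222). Force is about 15 N upward, so I lift to unload it and check by code whether the spoon slipped in the grip.

Request:
carry_out(
  motion=[
    {"xyz": [-0.006, 0, -0.008], "angular": [0, 0, 0]},
    {"xyz": [-0.015, 0, -0.02], "angular": [0, 0, 0]},
    {"xyz": [-0.03, 0, -0.04], "angular": [0, 0, 0]},
    {"xyz": [-0.03, 0, -0.04], "angular": [0, 0, 0]},
  ],
)

```text
clock: 9.05
position: [0.6062, -0.1492, 0.1542]
ee_rot: [0.124, 0.942, -0.041, 0.309]
ft_force: [0.4, -0.7, -0.2]
grip_width: 0.145
grasp_force: 78.2
```

```bash
python3 look.py; python3 - <<'E'
from rel import *
o=get_obs();r=R.from_quat(o['ee_rot']);p=o['position']
c=camera('wrist');im=c['img'];h=cv2.cvtColor(im,cv2.COLOR_RGB2HSV)
ph=np.radians(22)
for s in(-.02,.02,.05,.079,.095):
    q=np.array([(s+.02)*np.cos(ph),0,-.019+(s+.02)*np.sin(ph)]);u=proj(c,p+r.apply(q));print('pred',s,np.round(u,1))
for v in range(0,384,16):
    row=im[v].astype(int);tan=(row[:,0]>140)&(row[:,0]-row[:,2]>45)&(h[v,:,1]>70);x=np.where(tan)[0]
    print(v,[(int(g[0]),int(g[-1])) for g in np.split(x,np.where(np.diff(x)>2)[0]+1) if len(g)>4])
np.save('w.npy',im)
E
```

```text
9.05 tip [ 0.5369 -0.1307  0.0718] off [-21.   20.6] F [ 0.4 -0.7 -0.2] j6 0.36
bowl match (want (2, 30)) (2, 30)
pred -0.02 [256.9 270.2]
pred 0.02 [256.9 184. ]
pred 0.05 [256.9 120.9]
pred 0.079 [257.   61.1]
pred 0.095 [257.   28.6]
0 [(155, 164), (178, 186), (447, 459)]
16 [(237, 275)]
32 [(225, 234), (246, 288), (292, 322)]
48 [(157, 171), (222, 230), (257, 281), (292, 326), (439, 444), (490, 497)]
64 [(156, 184), (226, 238), (381, 388)]
80 [(172, 181), (239, 267)]
96 [(236, 262), (422, 430)]
112 [(241, 258)]
128 [(59, 84), (241, 253), (409, 415)]
144 [(37, 48), (242, 248), (287, 293)]
160 []
176 [(28, 56)]
192 [(20, 30)]
208 [(18, 23), (73, 101), (485, 490)]
224 [(49, 102)]
240 [(43, 97)]
256 [(61, 89), (482, 486), (502, 511)]
272 [(486, 511)]
288 [(255, 266)]
304 [(115, 119), (243, 266)]
320 [(242, 266)]
336 [(243, 266)]
352 [(245, 265)]
368 []
```

```bash
python3 - <<'E'
from rel import *
o=get_obs();r=R.from_quat(o['ee_rot']);p=o['position'];c=camera('wrist');im=c['img'];g=cv2.cvtColor(im,cv2.COLOR_RGB2GRAY)
cs=cv2.HoughCircles(cv2.resize(g[0:110,190:320],None,fx=3,fy=3,interpolation=cv2.INTER_CUBIC),cv2.HOUGH_GRADIENT,1,30,param1=80,param2=25,minRadius=60,maxRadius=120)
print(None if cs is None else [(x/3+190,y/3,R_/3) for x,y,R_ in cs[0][:5]])
print('col 252-254 v330-383',[im[v,254].tolist() for v in range(340,384,4)])
print('col v0-110 @254',[im[v,254].tolist() for v in range(0,110,5)])
for ph in(22,17,12,7):
  for sh in(0,.005):
    a=np.radians(ph);f=lambda s,z:proj(c,p+r.apply(np.array([(s+.02+sh)*np.cos(a)+(z-.006)*np.sin(a),0,-.019+(s+.02+sh)*np.sin(a)-(z-.006)*np.cos(a)])))[1].round(0)
    print(ph,sh,'tip top',f(.095,.012),'tip bot',f(.095,0),'headc',f(.079,.012),'near',f(.063,.012),'butt top',f(-.105,.012),'bot',f(-.105,0))
E
```

```text
[(np.float32(259.5), np.float32(46.833332), np.float32(38.266666))]
col 252-254 v330-383 [[171, 140, 104], [170, 139, 102], [170, 140, 101], [170, 137, 99], [37, 36, 35], [30, 27, 27], [31, 30, 27], [28, 25, 26], [35, 34, 34], [28, 27, 30], [29, 26, 28]]
col v0-110 @254 [[251, 249, 241], [251, 249, 242], [165, 140, 109], [193, 160, 122], [195, 163, 123], [207, 172, 129], [205, 168, 126], [178, 147, 112], [176, 148, 111], [138, 117, 88], [122, 103, 80], [118, 101, 79], [118, 100, 77], [117, 97, 77], [118, 99, 76], [173, 145, 107], [200, 165, 122], [166, 136, 103], [181, 148, 111], [179, 148, 111], [180, 148, 111], [179, 148, 111]]
22 0 tip top 22.0 tip bot 35.0 headc 55.0 near 90.0 butt top 473.0 bot 451.0
22 0.005 tip top 11.0 tip bot 25.0 headc 45.0 near 79.0 butt top 461.0 bot 440.0
17 0 tip top 11.0 tip bot 24.0 headc 48.0 near 86.0 butt top 459.0 bot 437.0
17 0.005 tip top -1.0 tip bot 13.0 headc 36.0 near 74.0 butt top 449.0 bot 427.0
12 0 tip top 0.0 tip bot 13.0 headc 42.0 near 83.0 butt top 446.0 bot 423.0
12 0.005 tip top -13.0 tip bot 0.0 headc 29.0 near 70.0 butt top 436.0 bot 415.0
7 0 tip top -10.0 tip bot 2.0 headc 37.0 near 81.0 butt top 432.0 bot 410.0
7 0.005 tip top -25.0 tip bot -12.0 headc 23.0 near 68.0 butt top 424.0 bot 402.0
```

The spoon sits at about 17° to the tool rather than 22°, so the tip was about 6 mm higher than assumed and was riding on the beads. I correct the model and locate the beads by colour in all three cameras.

```bash
sed -i 's/^TIP=.*;BOWL/PH=np.radians(17);TIP=np.array([.115*np.cos(PH),0,-.019+.115*np.sin(PH)]);BOWL/' rel.py
cat > beads.py <<'E'
from rel import *
def beads(n):
    c=camera(n);im=c['img'].astype(int);r,g,b=im[...,0],im[...,1],im[...,2]
    m=((r>70)&(r-b>.5*r)&(r-g>.25*r)).astype(np.uint8)
    k,L,S,C=cv2.connectedComponentsWithStats(m);out=[]
    for i in range(1,k):
        if S[i,4]<12: continue
        q=(at(c,*C[i],.02)[:2]-BOWL)*1000
        if np.hypot(*q)<80: out.append((q.round(0).tolist(),int(S[i,4]),S[i,2:4].tolist()))
    return out
if __name__=='__main__':
    for n in('top','wrist','scene'):print(n,*beads(n),sep='\n  ')
E
python3 beads.py;python3 look.py
```

```text
top
wrist
  ([-25.0, -36.0], 180, [27, 17])
  ([25.0, 42.0], 567, [28, 30])
  ([14.0, -56.0], 397, [28, 34])
  ([53.0, -14.0], 29, [4, 11])
scene
  ([26.0, 46.0], 22, [5, 6])
  ([56.0, -2.0], 21, [5, 5])
9.35 tip [ 0.5262 -0.1278  0.0728] off [-31.7  23.5] F [-0.2  0.3 -0.3] j6 0.36
bowl match (want (2, 30)) (2, 30)
```

```bash
python3 - <<'E'
from rel import *
for z in(.073,.04,.0145):print(rel(tcp_for_tip([*BOWL,z],165,36),165,36))
E
```

```text
(array([-0.0298, -0.0146,  0.0211]), array([ 0.01, -0.13,  0.01]))
(array([-0.0104, -0.0146,  0.0478]), array([ 0.01, -0.13,  0.01]))
(array([ 0.0045, -0.0146,  0.0685]), array([ 0.01, -0.13,  0.01]))
```

Request:
carry_out(
  motion=[
    {"xyz": [-0.015, -0.007, 0.01], "angular": [0, 0, 0]},
    {"xyz": [-0.03, -0.0145, 0.021], "angular": [0, 0, 0]},
    {"xyz": [-0.03, -0.0145, 0.021], "angular": [0, 0, 0]},
    {"xyz": [-0.02, -0.0145, 0.035], "angular": [0, 0, 0]},
    {"xyz": [-0.01, -0.0145, 0.048], "angular": [0, 0, 0]},
    {"xyz": [-0.003, -0.0145, 0.058], "angular": [0, 0, 0]},
    {"xyz": [0.003, -0.0145, 0.066], "angular": [0, 0, 0]},
    {"xyz": [0.0045, -0.0145, 0.0685], "angular": [0, 0, 0]},
    {"xyz": [0.0045, -0.0145, 0.0685], "angular": [0, 0, 0]},
  ],
  grip_force=110,
)

```text
clock: 10.3
position: [0.6357, -0.1715, 0.0913]
ee_rot: [0.124, 0.943, -0.04, 0.305]
ft_force: [0.4, 0.2, -1.0]
grip_width: 0.133
grasp_force: 108.7
```

```bash
python3 look.py; python3 beads.py; for r in 10 20;do python3 circ.py 255 1 $r .0145;done; python3 circ.py 255 20 30 .0145
```

```text
10.3 tip [ 0.5579 -0.1507  0.015 ] off [0.  0.6] F [ 0.4  0.2 -1. ] j6 0.26
bowl match (want (2, 30)) (2, 30)
top
  ([-25.0, 42.0], 26, [5, 8])
wrist
  ([11.0, 49.0], 15, [5, 6])
  ([14.0, 40.0], 382, [29, 25])
  ([15.0, -56.0], 925, [42, 47])
  ([34.0, 40.0], 16, [5, 4])
  ([59.0, -1.0], 482, [22, 35])
scene
  ([24.0, 46.0], 20, [6, 5])
  ([57.0, -2.0], 21, [5, 6])
255 [0.002, -0.01, 0.001] 255 [0.002, -0.02, 0.001] 255 [0.002, -0.03, 0.001] 270 [-0.004, -0.029, 0.005] 285 [-0.01, -0.026, 0.01] 300 [-0.015, -0.021, 0.013] 315 [-0.019, -0.015, 0.016] 330 [-0.022, -0.008, 0.018] 345 [-0.022, -0.0, 0.019] 360 [-0.022, 0.008, 0.018] 375 [-0.019, 0.015, 0.016] 390 [-0.015, 0.021, 0.013] 405 [-0.01, 0.026, 0.01] 420 [-0.004, 0.029, 0.005] 435 [0.002, 0.03, 0.001] 450 [0.008, 0.029, -0.004] 465 [0.014, 0.026, -0.008] 480 [0.019, 0.021, -0.012] 495 [0.023, 0.015, -0.014] 510 [0.025, 0.008, -0.016] 525 [0.026, -0.0, -0.017] 540 [0.025, -0.008, -0.016]
```

The spoon is free in the centre with no load. I circle counter-clockwise at a 36 mm radius.

Request:
carry_out(
  motion=[
    {"xyz": [0.002, -0.012, 0.001], "angular": [0, 0, 0]},
    {"xyz": [0.002, -0.024, 0.001], "angular": [0, 0, 0]},
    {"xyz": [0.002, -0.036, 0.001], "angular": [0, 0, 0]},
    {"xyz": [-0.005, -0.035, 0.006], "angular": [0, 0, 0]},
    {"xyz": [-0.012, -0.031, 0.012], "angular": [0, 0, 0]},
    {"xyz": [-0.018, -0.025, 0.016], "angular": [0, 0, 0]},
    {"xyz": [-0.023, -0.018, 0.019], "angular": [0, 0, 0]},
    {"xyz": [-0.026, -0.01, 0.021], "angular": [0, 0, 0]},
    {"xyz": [-0.027, 0, 0.022], "angular": [0, 0, 0]},
  ],
)

```text
clock: 11.4
position: [0.6692, -0.183, 0.0901]
ee_rot: [0.125, 0.943, -0.042, 0.305]
ft_force: [-10.2, -5.3, 5.5]
grip_width: 0.135
grasp_force: 110.2
```

```bash
python3 look.py;python3 beads.py; python3 circ.py 0 12 35 .0145
```

```text
11.4 tip [ 0.5914 -0.1622  0.0137] off [ 33.5 -10.9] F [-10.2  -5.3   5.5] j6 0.29
bowl match (want (2, 30)) (3, 30)
top
  ([23.0, 40.0], 54, [8, 9])
  ([-25.0, 40.0], 22, [4, 8])
wrist
  ([25.0, -48.0], 2344, [54, 60])
scene
  ([28.0, 45.0], 27, [6, 6])
0 [0.0, 0.011, -0.001] 15 [0.003, 0.019, -0.003] 30 [0.008, 0.026, -0.007] 45 [0.013, 0.032, -0.011] 60 [0.02, 0.035, -0.016] 75 [0.028, 0.037, -0.021] 90 [0.035, 0.035, -0.026] 105 [0.042, 0.032, -0.031] 120 [0.048, 0.026, -0.036] 135 [0.052, 0.019, -0.039] 150 [0.055, 0.011, -0.041] 165 [0.056, 0.002, -0.042]
```

The head was squeezing a bead on the far side, since it leans outward at bead height. I shift the circle 9 mm inward along the lean and continue.

```bash
sed -i 's/BOWL+rho/BOWL+[-.009,.002]+rho/' circ.py; python3 circ.py -15 13 30 .0145
```

```text
-15 [0.011, 0.001, -0.009] 0 [0.012, 0.009, -0.01] 15 [0.014, 0.016, -0.011] 30 [0.018, 0.022, -0.014] 45 [0.023, 0.027, -0.018] 60 [0.029, 0.03, -0.022] 75 [0.035, 0.031, -0.027] 90 [0.041, 0.03, -0.031] 105 [0.047, 0.027, -0.035] 120 [0.052, 0.022, -0.039] 135 [0.056, 0.016, -0.042] 150 [0.059, 0.009, -0.043] 165 [0.059, 0.001, -0.044]
```

Request:
carry_out(
  motion=[
    {"xyz": [0.006, 0.001, -0.005], "angular": [0, 0, 0]},
    {"xyz": [0.011, 0.001, -0.009], "angular": [0, 0, 0]},
    {"xyz": [0.012, 0.009, -0.01], "angular": [0, 0, 0]},
    {"xyz": [0.014, 0.016, -0.011], "angular": [0, 0, 0]},
    {"xyz": [0.018, 0.022, -0.014], "angular": [0, 0, 0]},
    {"xyz": [0.023, 0.027, -0.018], "angular": [0, 0, 0]},
    {"xyz": [0.029, 0.03, -0.022], "angular": [0, 0, 0]},
    {"xyz": [0.035, 0.031, -0.027], "angular": [0, 0, 0]},
  ],
)

```text
clock: 12.4
position: [0.6346, -0.1426, 0.0925]
ee_rot: [0.125, 0.943, -0.042, 0.306]
ft_force: [-3.3, -9.4, 2.9]
grip_width: 0.139
grasp_force: 109.8
```

```bash
python3 look.py;python3 beads.py; python3 circ.py 90 12 30 .0145
```

```text
12.4 tip [ 0.5569 -0.1218  0.016 ] off [-1.  29.5] F [-3.3 -9.4  2.9] j6 0.27
bowl match (want (2, 30)) (4, 30)
top
  ([-28.0, -35.0], 28, [5, 8])
wrist
  ([-24.0, -35.0], 1190, [56, 32])
  ([8.0, 53.0], 1709, [52, 55])
  ([6.0, 43.0], 13, [5, 6])
  ([29.0, -51.0], 752, [37, 38])
scene
  ([8.0, 53.0], 29, [6, 9])
  ([43.0, 21.0], 23, [5, 6])
90 [0.007, 0.0, -0.004] 105 [0.012, -0.003, -0.008] 120 [0.017, -0.007, -0.012] 135 [0.021, -0.014, -0.014] 150 [0.024, -0.021, -0.016] 165 [0.025, -0.029, -0.017] 180 [0.024, -0.036, -0.016] 195 [0.021, -0.044, -0.014] 210 [0.017, -0.05, -0.012] 225 [0.012, -0.055, -0.008] 240 [0.007, -0.058, -0.004] 255 [0.0, -0.059, 0.001]
```

Load is again about 10 N as the head pushes beads toward the wall. I lift clear and swing left to check bowl and beads from above.

Request:
carry_out(
  motion=[
    {"xyz": [-0.006, -0.006, -0.01], "angular": [0, 0, 0]},
    {"xyz": [-0.025, -0.006, -0.035], "angular": [0, 0, 0]},
    {"xyz": [-0.05, 0, -0.07], "angular": [0, 0, 0]},
    {"xyz": [-0.076, 0, -0.105], "angular": [0, 0, 0]},
    {"xyz": [-0.066, 0.045, -0.112], "angular": [0, 0, 0]},
    {"xyz": [-0.056, 0.09, -0.119], "angular": [0, 0, 0]},
    {"xyz": [-0.047, 0.135, -0.126], "angular": [0, 0, 0]},
    {"xyz": [-0.038, 0.18, -0.132], "angular": [0, 0, 0]},
    {"xyz": [-0.03, 0.215, -0.138], "angular": [0, 0, 0]},
    {"xyz": [-0.03, 0.215, -0.138], "angular": [0, 0, 0]},
  ],
)

```text
clock: 13.6
position: [0.6351, 0.0902, 0.2212]
ee_rot: [0.12, 0.943, -0.038, 0.307]
ft_force: [-0.0, -0.3, 0.1]
grip_width: 0.14
grasp_force: 108.9
```

```bash
cat > top.py <<'E'
from rel import *
def circ(c):
    g=cv2.cvtColor(c['img'],cv2.COLOR_RGB2GRAY);x0,y0=240,150
    G=cv2.resize(g[y0:y0+90,x0:x0+90],None,fx=4,fy=4,interpolation=cv2.INTER_CUBIC)
    cs=cv2.HoughCircles(G,cv2.HOUGH_GRADIENT,1,200,param1=100,param2=20,minRadius=100,maxRadius=125)
    return None if cs is None else ((cs[0,0,0]+.5)/4-.5+x0,(cs[0,0,1]+.5)/4-.5+y0,cs[0,0,2]/4)
def bd(c):
    im=c['img'].astype(int);r,g,b=im[...,0],im[...,1],im[...,2]
    m=((r>60)&(r-b>.45*r)&(r-g>.22*r)).astype(np.uint8)
    k,L,S,C=cv2.connectedComponentsWithStats(m);out=[]
    for i in range(1,k):
        q=(at(c,*C[i],.02)[:2]-BOWL)*1000
        if S[i,4]>=12 and np.hypot(*q)<70: out.append((q,S[i,4]))
    return out
c0=pickle.load(open('d0.pkl','rb'))['top'];c=camera('top')
for k in(c0,c):print('bowl',circ(k))
B0=[q for q,_ in bd(c0)];print('start',[q.round(0).tolist() for q in B0])
for q,s in bd(c):print('now',q.round(0),s,'dist to each start',[int(np.hypot(*(q-b))) for b in B0])
o=get_obs();print(o['clock'],o['position'],o['ft_force'].round(1))
E
python3 top.py
```

```text
bowl (np.float32(284.0), np.float32(192.75), np.float32(28.275))
bowl (np.float32(286.0), np.float32(191.25), np.float32(26.875))
start [[38.0, -17.0], [33.0, 23.0], [5.0, -41.0], [-3.0, 40.0], [-36.0, 16.0], [-32.0, -24.0]]
now [40. 18.] 55 dist to each start [35, 8, 68, 48, 75, 83]
now [ 27. -45.] 59 dist to each start [29, 68, 22, 89, 87, 63]
now [-11.  30.] 114 dist to each start [68, 45, 73, 12, 28, 58]
now [-28. -31.] 55 dist to each start [66, 81, 34, 74, 47, 7]
now [-35.   8.] 58 dist to each start [76, 69, 62, 44, 8, 32]
13.65 [0.63526899 0.08651575 0.22072917] [ 0.4 -1.2 -0.1]
```

```bash
python3 - <<'E'
from rel import *
c0=pickle.load(open('d0.pkl','rb'))['top'];c=camera('top');pickle.dump(c,open('d1.pkl','wb'))
x0,y0=244,152
def P(c):
    im=c['img'].astype(float)
    return im
# rim: bright ring; radial search for outer edge (brightness drop) by angle, then circle fit
def rim(c):
    g=cv2.GaussianBlur(cv2.cvtColor(c['img'],cv2.COLOR_RGB2GRAY),(0,0),.7).astype(np.float32);cx,cy=284.3,192.6;pts=[]
    for a in np.radians(np.arange(0,360,5)):
        rr=np.arange(22,34,.1);u=(cx+rr*np.cos(a)).astype(np.float32);v=(cy+rr*np.sin(a)).astype(np.float32)
        s=cv2.remap(g,u[None],v[None],cv2.INTER_LINEAR)[0];k=s.argmax()
        if s[k]>150: pts.append((u[k],v[k]))
    p=np.array(pts,float)
    for _ in range(6):
        A=np.c_[2*p,np.ones(len(p))];x=np.linalg.lstsq(A,(p**2).sum(1),rcond=None)[0];R_=np.sqrt(x[2]+x[0]**2+x[1]**2)
        e=abs(np.hypot(*(p-x[:2]).T)-R_);keep=e<max(.8,1.5*np.median(e)); 
        if keep.all():break
        p=p[keep]
    return x[:2],R_,len(p)
for k in(c0,c):
    x,r_,n=rim(k);print(x,r_,n,at(k,*x,.052))
im=c['img'].astype(int);r,g,b=im[...,0],im[...,1],im[...,2]
m=((r>60)&(r-b>.45*r)&(r-g>.22*r)).astype(np.uint8)
uv=np.array([proj(c,[*(BOWL+np.array([-.011,.03])),.02])])[0].astype(int);u,v=uv
print(uv);print('\n'.join(''.join('#' if q else '.' for q in row) for row in m[v-9:v+9,u-14:u+14]))
E
```

```text
[287.32536713 192.2457706 ] 24.958476499401144 30 [ 0.55892526 -0.16059055  0.052     ]
[287.28179167 193.70044464] 25.348605438039012 32 [ 0.5547782  -0.16049072  0.052     ]
[272 196]
............................
...............####.........
...............#.###........
.............##.#####.......
.............########.......
.............########.......
.............########.......
.............########.......
..............######........
..............#.............
...........####.............
..........######............
..........#######...........
.........########...........
.........#########...####...
.........#########..######..
..........#######..########.
..........#######..########.
```

```bash
cat > rim.py <<'E'
from rel import *
from scipy.optimize import least_squares,minimize
def rimscore(c):
    im=cv2.cvtColor(c['img'],cv2.COLOR_RGB2GRAY).astype(np.float32);a=np.radians(np.arange(0,360,3))
    def s(x,y,rad,z):
        uv=np.array([proj(c,[x+rad*np.cos(t),y+rad*np.sin(t),z]) for t in a],np.float32)
        return cv2.remap(im,uv[None,:,0].copy(),uv[None,:,1].copy(),cv2.INTER_LINEAR)[0]
    best=[]
    for dx in np.arange(-15,16,1.5):
        for dy in np.arange(-15,16,1.5):
            x,y=BOWL+np.array([dx,dy])/1000
            v=s(x,y,.0795,.052);best.append((np.median(v)+v.mean()-s(x,y,.0865,.052).mean()*.5-s(x,y,.0735,.047).mean()*.5,dx,dy))
    best.sort(reverse=True);b=np.array(best[:5]);return b[:,1:].mean(0),b[0]
if __name__=='__main__':
    for f in('d0.pkl','d1.pkl'):
        d=pickle.load(open(f,'rb'));print(rimscore(d['top'] if 'top' in d else d))
E
python3 rim.py
```

```text
(array([0.6, 0.3]), array([262.53137207,   0.        ,   0.        ]))
(array([ 4.5, -6. ]), array([271.02294922,   4.5       ,  -6.        ]))
```

The bowl has moved about 7 mm (limit 20), so I use gentler strokes. I re-centre on the bowl, use an elliptical path suited to the thin and wide sides of the head, and enter in the gap at about -97°.

```bash
cat > ell.py <<'E'
from rel import *
BC=np.array([.562,-.157])
a0,n,st=float(sys.argv[1]),int(sys.argv[2]),float(sys.argv[3]);zs=[float(v) for v in sys.argv[4:]] or [.0135]
ax,ay=(.042,.032)
o=get_obs();r=R.from_quat(o['ee_rot']);t=o['position']+r.apply(TIP)
print(o['clock'],'E now',((t[:2]-BC-[-.008,.002])*1000).round(0),t[2].round(4),'F',o['ft_force'].round(1),'j6',o['joint_pos'][5].round(2))
G=goal(165,36);print('rot',(r.inv()*G).as_rotvec(degrees=True).round(1))
for z in zs:
  for i in range(n):
    a=np.radians(a0+st*i);q=np.array([*(BC+[ax*np.cos(a)-.008,ay*np.sin(a)+.002]),z]);q=q-G.apply(TIP)-o['position'];print(int(a0+st*i),r.inv().apply(q).round(3).tolist(),end=' ')
E
python3 ell.py -97 1 15 .14 .07 .04 .0135
```

```text
13.7 E now [  4. 259.] 0.144 F [ 0.2 -0.2 -1.3] j6 0.73
rot [ 0.1 -0.1  0.1]
-97 [-0.051, -0.284, 0.042] -97 [-0.01, -0.284, 0.099] -97 [0.007, -0.284, 0.123] -97 [0.023, -0.284, 0.144]
```

Request:
carry_out(
  motion=[
    {"xyz": [-0.008, -0.045, 0.006], "angular": [0, 0, 0]},
    {"xyz": [-0.016, -0.09, 0.012], "angular": [0, 0, 0]},
    {"xyz": [-0.024, -0.135, 0.018], "angular": [0, 0, 0]},
    {"xyz": [-0.032, -0.18, 0.026], "angular": [0, 0, 0]},
    {"xyz": [-0.042, -0.225, 0.034], "angular": [0, 0, 0]},
    {"xyz": [-0.05, -0.265, 0.04], "angular": [0, 0, 0]},
    {"xyz": [-0.051, -0.284, 0.042], "angular": [0, 0, 0]},
    {"xyz": [-0.03, -0.284, 0.07], "angular": [0, 0, 0]},
    {"xyz": [-0.01, -0.284, 0.099], "angular": [0, 0, 0]},
    {"xyz": [0.007, -0.284, 0.123], "angular": [0, 0, 0]},
    {"xyz": [0.017, -0.284, 0.136], "angular": [0, 0, 0]},
    {"xyz": [0.023, -0.284, 0.144], "angular": [0, 0, 0]},
  ],
)

```text
clock: 14.9
position: [0.624, -0.2105, 0.0883]
ee_rot: [0.125, 0.943, -0.041, 0.305]
ft_force: [-0.3, 0.8, -0.7]
grip_width: 0.133
grasp_force: 108.9
```

```bash
python3 ell.py -97 12 12
```

```text
14.9 E now [ -8. -34.] 0.0121 F [-0.3  0.8 -0.7] j6 0.23
rot [-0.1 -0.2 -0.1]
-97 [-0.002, 0.003, -0.0] -85 [-0.009, 0.006, 0.005] -73 [-0.016, 0.009, 0.009] -61 [-0.021, 0.014, 0.013] -49 [-0.026, 0.019, 0.017] -37 [-0.03, 0.026, 0.019] -25 [-0.032, 0.032, 0.021] -13 [-0.033, 0.039, 0.022] -1 [-0.033, 0.046, 0.021] 11 [-0.031, 0.052, 0.02] 23 [-0.027, 0.058, 0.018] 35 [-0.023, 0.062, 0.014]
```

Clean entry. I sweep counter-clockwise in short runs.

Request:
carry_out(
  motion=[
    {"xyz": [-0.002, 0.003, 0], "angular": [0, 0, 0]},
    {"xyz": [-0.009, 0.006, 0.005], "angular": [0, 0, 0]},
    {"xyz": [-0.016, 0.009, 0.009], "angular": [0, 0, 0]},
    {"xyz": [-0.021, 0.014, 0.013], "angular": [0, 0, 0]},
    {"xyz": [-0.026, 0.019, 0.017], "angular": [0, 0, 0]},
    {"xyz": [-0.03, 0.026, 0.019], "angular": [0, 0, 0]},
  ],
)

```text
clock: 15.5
position: [0.6686, -0.1933, 0.0945]
ee_rot: [0.124, 0.943, -0.041, 0.307]
ft_force: [-3.9, 1.6, 5.8]
grip_width: 0.135
grasp_force: 109.4
```

```bash
python3 ell.py -25 8 12; python3 beads.py
```

```text
15.5 E now [ 37. -17.] 0.018 F [-3.9  1.6  5.8] j6 0.27
rot [-0.   0.1 -0. ]
-25 [0.003, 0.004, 0.004] -13 [0.002, 0.011, 0.004] -1 [0.002, 0.018, 0.004] 11 [0.004, 0.024, 0.003] 23 [0.008, 0.029, 0.0] 35 [0.012, 0.034, -0.003] 47 [0.018, 0.037, -0.007] 59 [0.024, 0.039, -0.012] top
  ([38.0, 15.0], 40, [8, 7])
  ([5.0, 26.0], 34, [8, 8])
  ([-24.0, 35.0], 55, [8, 9])
wrist
  ([42.0, 19.0], 1823, [65, 38])
  ([52.0, -44.0], 768, [39, 43])
scene
  ([45.0, 21.0], 26, [6, 6])
  ([4.0, 30.0], 42, [13, 7])
  ([59.0, -33.0], 20, [6, 5])
```

Request:
carry_out(
  motion=[
    {"xyz": [0.004, 0.006, -0.003], "angular": [0, 0, 0]},
    {"xyz": [0.005, 0.016, -0.0035], "angular": [0, 0, 0]},
    {"xyz": [0.006, 0.026, -0.0045], "angular": [0, 0, 0]},
    {"xyz": [0.0085, 0.033, -0.006], "angular": [0, 0, 0]},
    {"xyz": [0.013, 0.038, -0.0095], "angular": [0, 0, 0]},
    {"xyz": [0.0185, 0.0415, -0.0135], "angular": [0, 0, 0]},
    {"xyz": [0.027, 0.042, -0.02], "angular": [0, 0, 0]},
  ],
)

```text
clock: 16.35
position: [0.6505, -0.1437, 0.0992]
ee_rot: [0.123, 0.941, -0.04, 0.312]
ft_force: [13.9, -5.0, 18.9]
grip_width: 0.137
grasp_force: 109.6
```

```bash
python3 ell.py 80 2 12; python3 beads.py
```

```text
16.35 E now [20. 32.] 0.0218 F [13.9 -5.  18.9] j6 0.26
rot [0.1 0.7 0. ]
80 [0.014, -0.004, 0.001] 92 [0.021, -0.005, -0.004] top
  ([-29.0, -36.0], 23, [4, 8])
wrist
  ([52.0, -39.0], 690, [36, 35])
scene
  ([2.0, 32.0], 29, [8, 7])
  ([55.0, -30.0], 20, [5, 5])
```

Request:
carry_out(
  motion=[
    {"xyz": [-0.01, -0.004, -0.004], "angular": [0, 0, 0]},
    {"xyz": [-0.025, -0.004, -0.025], "angular": [0, 0, 0]},
    {"xyz": [-0.05, 0, -0.06], "angular": [0, 0, 0]},
    {"xyz": [-0.076, 0, -0.105], "angular": [0, 0, 0]},
    {"xyz": [-0.066, 0.045, -0.112], "angular": [0, 0, 0]},
    {"xyz": [-0.056, 0.09, -0.119], "angular": [0, 0, 0]},
    {"xyz": [-0.047, 0.135, -0.126], "angular": [0, 0, 0]},
    {"xyz": [-0.038, 0.18, -0.132], "angular": [0, 0, 0]},
    {"xyz": [-0.03, 0.215, -0.138], "angular": [0, 0, 0]},
    {"xyz": [-0.03, 0.215, -0.138], "angular": [0, 0, 0]},
  ],
)

```text
clock: 17.5
position: [0.6459, 0.0861, 0.2231]
ee_rot: [0.12, 0.943, -0.038, 0.307]
ft_force: [0.2, 0.4, -0.5]
grip_width: 0.137
grasp_force: 108.9
```

```bash
python3 top.py; python3 - <<'E'
from rim import *
c=camera('top');print(rimscore(c));pickle.dump(c,open('d2.pkl','wb'))
im=c['img'].astype(int);r,g,b=im[...,0],im[...,1],im[...,2]
m=((r>60)&(r-b>.45*r)&(r-g>.22*r)).astype(np.uint8);print('\n'.join(''.join('#' if q else '.' for q in row) for row in m[166:220,260:312]))
o=get_obs();r=R.from_quat(o['ee_rot']);p=o['position'];c=camera('wrist');g=cv2.cvtColor(c['img'],cv2.COLOR_RGB2GRAY)
cs=cv2.HoughCircles(cv2.resize(g[0:110,190:320],None,fx=3,fy=3,interpolation=cv2.INTER_CUBIC),cv2.HOUGH_GRADIENT,1,30,param1=80,param2=25,minRadius=90,maxRadius=130)
print(None if cs is None else [(x/3+190,y/3,R_/3) for x,y,R_ in cs[0][:3]]);print([c['img'][v,254].tolist() for v in range(0,100,5)])
E
```

```text
bowl (np.float32(284.0), np.float32(192.75), np.float32(28.275))
bowl (np.float32(286.25), np.float32(191.5), np.float32(26.925))
start [[38.0, -17.0], [33.0, 23.0], [5.0, -41.0], [-3.0, 40.0], [-36.0, 16.0], [-32.0, -24.0]]
now [ 49. -34.] 55 dist to each start [20, 58, 45, 90, 98, 82]
now [32. 38.] 53 dist to each start [56, 15, 83, 34, 70, 89]
now [-10.  19.] 57 dist to each start [59, 43, 61, 21, 25, 48]
now [-37. -19.] 115 dist to each start [74, 81, 46, 67, 35, 6]
now [-39.  21.] 58 dist to each start [85, 72, 76, 40, 6, 46]
17.55 [0.64598383 0.08244557 0.22270357] [ 0.1 -0.9 -0.7]
(array([ 4.5, -6. ]), array([270.42590332,   4.5       ,  -6.        ]))
....................................................
....................................................
....................................................
....................................................
....................................................
....................................................
...#..............................##................
.................................#####..............
........
[... 2128 characters left out ...]
....................................
....................................................
....................................................
....................................................
....................................................
....................................................
[(np.float32(252.5), np.float32(37.5), np.float32(33.899998))]
[[240, 235, 230], [187, 153, 117], [215, 177, 132], [204, 166, 124], [226, 190, 142], [212, 173, 130], [197, 161, 121], [195, 161, 121], [186, 153, 114], [191, 156, 118], [124, 105, 79], [123, 103, 80], [124, 103, 80], [122, 101, 79], [175, 143, 106], [212, 173, 129], [156, 129, 99], [198, 163, 122], [196, 161, 119], [193, 159, 117]]
```

Only the bead that began at (-32,-24) still lacks displacement, and the bowl has not moved further. The wrist view suggests the spoon shifted in the grip, so I fit its pose by silhouette before using it again.

```bash
cat > fit.py <<'E'
from rel import *
from scipy.optimize import minimize
def fit(verbose=True):
    o=get_obs();r=R.from_quat(o['ee_rot']);p=o['position'];c=camera('wrist');im=c['img'].astype(float)+1
    gr,br=im[...,1]/im[...,0],im[...,2]/im[...,0]
    M=((abs(gr-.825)<.035)&(abs(br-.615)<.05)&(im[...,0]>90)).astype(np.uint8)[:230]
    k,L,S,_=cv2.connectedComponentsWithStats(cv2.morphologyEx(M,cv2.MORPH_CLOSE,np.ones((5,5))))
    i=np.bincount(L[90:200,235:275][L[90:200,235:275]>0]).argmax();M=(L==i).astype(np.uint8)
    t=np.linspace(0,2*np.pi,48)
    def sil(x):
        a,sh,yo=x[0],x[1],x[2]
        T=lambda P:np.array([proj(c,p+r.apply(np.array([(s+.02+sh)*np.cos(a)+(z-.006)*np.sin(a),y+yo,-.019+(s+.02+sh)*np.sin(a)-(z-.006)*np.cos(a)]))) for s,y,z in P])
        m=np.zeros((384,512),np.uint8)
        for P in([(.079+.016*np.cos(q),.016*np.sin(q),z) for q in t for z in(0,.012)],[(s,y,z) for s in(-.03,.065) for y in(-.007,.007) for z in(0,.012)]):
            cv2.fillConvexPoly(m,cv2.convexHull(np.round(T(P)*16).astype(np.int32)),1,shift=4)
        return m[:230]
    def cost(x):m=sil(x);return 1-(m&M)[:225].sum()/((m|M)[:225].sum()+1)
    best=min((cost((np.radians(a),s,0)),a,s) for a in range(2,34,3) for s in np.arange(-.012,.013,.003))
    q=minimize(lambda y:cost((np.radians(y[0]),y[1]/1000,y[2]/1000)),[best[1],best[2]*1000,0],method='Nelder-Mead',options=dict(initial_simplex=[[best[1],best[2]*1000,0],[best[1]+3,best[2]*1000,0],[best[1],best[2]*1000+3,0],[best[1],best[2]*1000,2]]))
    return q.x.round(1),q.fun,S[i].tolist()
if __name__=='__main__':print('pitch deg, shift mm, y mm; 1-IoU',*fit())
E
python3 fit.py
```

```text
pitch deg, shift mm, y mm; 1-IoU [23.4 10.5 -0.9] 0.06226203807390818 [219, 3, 73, 227, 8679]
```

```bash
python3 - <<'E'
import fit,numpy as np
cam=fit.camera
def c2(n):
    c=cam(n);c=dict(c);c['img']=np.load('w.npy');return c
fit.camera=c2;print('early',*fit.fit());fit.camera=cam
print('now',*fit.fit())
E
```

```text
early [23.8  7.3 -0.4] 0.08346934017253438 [222, 10, 71, 220, 8103]
now [23.7 10.9 -0.8] 0.062058130400628464 [219, 3, 73, 227, 8680]
```

The fit indicates no pitch slip (about 23°) and only a few millimetres of sliding, so my 17° correction drove the tip too low. I return to 22.5° and aim a wedge stroke at the one remaining bead.

```bash
sed -i 's/^PH=np.radians(17);TIP=np.array(\[.115\*np.cos(PH),0,-.019+.115/PH=np.radians(22.5);TIP=np.array([.1185*np.cos(PH),0,-.019+.1185/' rel.py; grep -n TIP= rel.py
cat > path.py <<'E'
# path.py "x,y,z x,y,z ...": effective head centre, mm from first bowl centre; rows relative to present pose
from rel import *
o=get_obs();r=R.from_quat(o['ee_rot']);G=goal(165,36);t=o['position']+r.apply(TIP)
print(o['clock'],'E now',((t[:2]-BOWL)*1000-[-4,1]).round(0),(t[2]*1000).round(1),'F',o['ft_force'].round(1),(r.inv()*G).as_rotvec(degrees=True).round(1))
for s in sys.argv[1].split():
    x,y,z=map(float,s.split(','));q=np.array([BOWL[0]+(x-4)/1000,BOWL[1]+(y+1)/1000,z/1000])-G.apply(TIP)-o['position'];print(s,r.inv().apply(q).round(4).tolist())
E
python3 path.py "-5,-13,140 -5,-13,70 -5,-13,40 -5,-13,16"
```

```text
11:PH=np.radians(22.5);TIP=np.array([.1185*np.cos(PH),0,-.019+.1185*np.sin(PH)]);BOWL=np.array([.5579,-.1513])
17.8 E now [ 22. 246.] 136.8 F [-0.5  0.7 -0.8] [-0.1 -0.  -0.1]
-5,-13,140 [-0.0357, -0.2571, 0.022]
-5,-13,70 [0.0054, -0.2571, 0.0787]
-5,-13,40 [0.0231, -0.2571, 0.1029]
-5,-13,16 [0.0371, -0.2571, 0.1224]
```

Request:
carry_out(
  motion=[
    {"xyz": [-0.006, -0.043, 0.004], "angular": [0, 0, 0]},
    {"xyz": [-0.012, -0.086, 0.008], "angular": [0, 0, 0]},
    {"xyz": [-0.018, -0.129, 0.012], "angular": [0, 0, 0]},
    {"xyz": [-0.024, -0.172, 0.015], "angular": [0, 0, 0]},
    {"xyz": [-0.03, -0.215, 0.018], "angular": [0, 0, 0]},
    {"xyz": [-0.036, -0.257, 0.022], "angular": [0, 0, 0]},
    {"xyz": [-0.036, -0.257, 0.022], "angular": [0, 0, 0]},
    {"xyz": [-0.016, -0.257, 0.05], "angular": [0, 0, 0]},
    {"xyz": [0.005, -0.257, 0.079], "angular": [0, 0, 0]},
    {"xyz": [0.023, -0.257, 0.103], "angular": [0, 0, 0]},
    {"xyz": [0.032, -0.257, 0.115], "angular": [0, 0, 0]},
    {"xyz": [0.037, -0.257, 0.1225], "angular": [0, 0, 0]},
  ],
)

```text
clock: 19.0
position: [0.619, -0.1808, 0.0994]
ee_rot: [0.125, 0.943, -0.04, 0.305]
ft_force: [-0.4, -0.5, 0.0]
grip_width: 0.141
grasp_force: 108.9
```

Request:
carry_out(
  motion=[
    {"xyz": [0, 0, 0], "angular": [0, 0, 0]},
    {"xyz": [0, 0, 0], "angular": [0, 0, 0]},
  ],
)

```text
clock: 19.2
position: [0.6204, -0.1806, 0.102]
ee_rot: [0.124, 0.943, -0.04, 0.306]
ft_force: [0.7, 0.1, -0.3]
grip_width: 0.138
grasp_force: 108.9
```

```bash
python3 path.py "-9,-11,16 -14,-9,16 -19,-8,16 -24,-8,16 -28,-8,16 -28,-13,16 -27,-18,16 -25,-23,16 -22,-28,16 -16,-32,16"
```

```text
19.2 E now [ -4. -11.] 16.4 F [ 0.7  0.1 -0.3] [-0. -0. -0.]
-9,-11,16 [0.0041, -0.0009, -0.0026]
-14,-9,16 [0.0084, -0.0002, -0.0057]
-19,-8,16 [0.0126, -0.0006, -0.0087]
-24,-8,16 [0.0165, -0.0019, -0.0116]
-28,-8,16 [0.0196, -0.0029, -0.0138]
-28,-13,16 [0.0185, -0.0077, -0.0131]
-27,-18,16 [0.0167, -0.0123, -0.0117]
-25,-23,16 [0.0141, -0.0166, -0.0098]
-22,-28,16 [0.0107, -0.0207, -0.0074]
-16,-32,16 [0.0052, -0.023, -0.0034]
```

Request:
carry_out(
  motion=[
    {"xyz": [0.004, -0.001, -0.0025], "angular": [0, 0, 0]},
    {"xyz": [0.0085, 0, -0.0055], "angular": [0, 0, 0]},
    {"xyz": [0.0125, -0.0005, -0.0085], "angular": [0, 0, 0]},
    {"xyz": [0.0165, -0.002, -0.0115], "angular": [0, 0, 0]},
    {"xyz": [0.0195, -0.003, -0.014], "angular": [0, 0, 0]},
  ],
)

```text
clock: 19.7
position: [0.5976, -0.1771, 0.1035]
ee_rot: [0.124, 0.942, -0.04, 0.308]
ft_force: [5.9, -1.6, 6.2]
grip_width: 0.137
grasp_force: 109.0
```

```bash
python3 path.py "-28,-8,16"; python3 beads.py
```

```text
19.7 E now [-27.  -8.] 17.5 F [ 5.9 -1.6  6.2] [0.  0.2 0. ]
-28,-8,16 [0.0019, -0.0004, 0.0008]
top
  ([-38.0, 25.0], 32, [6, 8])
wrist
  ([-42.0, -5.0], 90, [37, 3])
  ([-29.0, 23.0], 1017, [56, 39])
  ([-30.0, -34.0], 995, [34, 52])
  ([48.0, -42.0], 77, [6, 21])
scene
  ([54.0, -30.0], 21, [5, 5])
```

Request:
carry_out(
  motion=[
    {"xyz": [-0.002, -0.005, 0], "angular": [0, 0, 0]},
    {"xyz": [-0.0035, -0.0095, 0.0015], "angular": [0, 0, 0]},
    {"xyz": [-0.006, -0.0135, 0.0035], "angular": [0, 0, 0]},
    {"xyz": [-0.0095, -0.018, 0.006], "angular": [0, 0, 0]},
    {"xyz": [-0.013, -0.021, 0.0085], "angular": [0, 0, 0]},
    {"xyz": [-0.013, -0.021, 0.0085], "angular": [0, 0, 0]},
  ],
)

```text
clock: 20.45
position: [0.6059, -0.2023, 0.1021]
ee_rot: [0.125, 0.943, -0.04, 0.306]
ft_force: [-3.3, 0.8, 9.1]
grip_width: 0.141
grasp_force: 109.8
```

```bash
python3 path.py "-22,-28,16 -17,-36,16 -5,-10,17"; python3 beads.py
```

```text
20.45 E now [-19. -33.] 16.6 F [-3.3  0.8  9.1] [-0.  -0.1 -0. ]
-22,-28,16 [0.004, 0.004, -0.0024]
-17,-36,16 [-0.0016, -0.0024, 0.0017]
-5,-10,17 [-0.0061, 0.0258, 0.0037]
top
  ([55.0, -34.0], 24, [6, 6])
  ([-39.0, 21.0], 54, [8, 8])
  ([-38.0, -4.0], 12, [4, 6])
wrist
  ([-34.0, -45.0], 178, [21, 27])
  ([-15.0, 20.0], 1221, [60, 35])
  ([54.0, -35.0], 480, [24, 30])
scene
  ([55.0, -30.0], 20, [5, 5])
  ([-3.0, 24.0], 18, [6, 4])
```

Request:
carry_out(
  motion=[
    {"xyz": [-0.006, 0.003, -0.006], "angular": [0, 0, 0]},
    {"xyz": [-0.025, 0.005, -0.035], "angular": [0, 0, 0]},
    {"xyz": [-0.05, 0.005, -0.07], "angular": [0, 0, 0]},
    {"xyz": [-0.072, 0.03, -0.1], "angular": [0, 0, 0]},
    {"xyz": [-0.066, 0.075, -0.106], "angular": [0, 0, 0]},
    {"xyz": [-0.056, 0.12, -0.113], "angular": [0, 0, 0]},
    {"xyz": [-0.047, 0.165, -0.12], "angular": [0, 0, 0]},
    {"xyz": [-0.038, 0.21, -0.128], "angular": [0, 0, 0]},
    {"xyz": [-0.028, 0.245, -0.134], "angular": [0, 0, 0]},
    {"xyz": [-0.028, 0.245, -0.134], "angular": [0, 0, 0]},
  ],
)

```text
clock: 21.6
position: [0.6144, 0.0561, 0.2268]
ee_rot: [0.12, 0.944, -0.039, 0.306]
ft_force: [0.1, 0.3, 0.5]
grip_width: 0.138
grasp_force: 108.8
```

```bash
cat > map.py <<'E'
from rim import *
c=camera('top');print('bowl shift',rimscore(c)[0])
S=np.array([[38,-17],[33,23],[5,-41],[-3,40],[-36,16],[-32,-24]])
im=c['img'].astype(int);r,g,b=im[...,0],im[...,1],im[...,2]
m=((r>60)&(r-b>.45*r)&(r-g>.22*r)).astype(np.uint8)*255
# split touching beads: matched filter with a bead-size disc, greedy peaks
M=cv2.resize(m[160:225,250:320],None,fx=4,fy=4,interpolation=cv2.INTER_LINEAR).astype(np.float32)/255
k=np.zeros((45,45),np.float32);cv2.circle(k,(22,22),17,1,-1);k/=k.sum();k2=np.ones((45,45),np.float32);f=cv2.filter2D(M,-1,k)
for _ in range(6):
    _,v,_,(x,y)=cv2.minMaxLoc(f);cv2.circle(f,(x,y),27,0,-1)
    ok=[]; w=M[max(0,y-20):y+21,max(0,x-20):x+21]
    q=(at(c,(x+.5)/4-.5+250,(y+.5)/4-.5+160,.02)[:2]-BOWL)*1000
    print(q.round(0),round(v,2),'d',np.hypot(*(S-q).T).round(0).astype(int).tolist())
E
python3 map.py; python3 fit.py
```

```text
bowl shift [ 4.5 -6. ]
[-39.  21.] 0.93 d [86, 72, 76, 41, 6, 46]
[-10.  19.] 0.92 d [60, 43, 62, 22, 26, 48]
[-41. -11.] 0.92 d [79, 81, 55, 63, 27, 16]
[-20. -40.] 0.92 d [62, 82, 25, 81, 58, 20]
[ 50. -33.] 0.9 d [20, 59, 45, 90, 99, 82]
[31. 39.] 0.85 d [56, 16, 84, 34, 71, 89]
pitch deg, shift mm, y mm; 1-IoU [22.7  9.4 -1.2] 0.045414168332223004 [219, 0, 72, 230, 8896]
```

The remaining bead is now right at the 20 mm limit. I re-enter above it, push it further out, then nudge the bead at (31,39) as insurance.

```bash
python3 path.py "-16,-11,140 -16,-11,70 -16,-11,40 -16,-11,18.5 -19,-17,18.5 -22,-24,18.5 -22,-30,18.5 -16,-14,18.5 0,-6,18.5 15,-3,18.5 30,1,18.5 35,8,18.5 33,16,18.5 29,23,18.5 24,28,18.5"
```

```text
21.7 E now [-10. 219.] 140.8 F [ 0.   0.2 -0.9] [-0.  -0.2  0.1]
-16,-11,140 [-0.0428, -0.2242, 0.0319]
-16,-11,70 [-0.0018, -0.2241, 0.0887]
-16,-11,40 [0.0158, -0.2241, 0.113]
-16,-11,18.5 [0.0284, -0.2241, 0.1304]
-19,-17,18.5 [0.0295, -0.2306, 0.1296]
-22,-24,18.5 [0.0304, -0.2382, 0.129]
-22,-30,18.5 [0.0291, -0.244, 0.1299]
-16,-14,18.5 [0.0278, -0.227, 0.1309]
0,-6,18.5 [0.0169, -0.2151, 0.1387]
15,-3,18.5 [0.0058, -0.2083, 0.1468]
30,1,18.5 [-0.0052, -0.2006, 0.1546]
35,8,18.5 [-0.0076, -0.1926, 0.1564]
33,16,18.5 [-0.0044, -0.1854, 0.1541]
29,23,18.5 [0.0002, -0.1796, 0.1507]
24,28,18.5 [0.0052, -0.1761, 0.1471]
```

Request:
carry_out(
  motion=[
    {"xyz": [-0.008, -0.042, 0.006], "angular": [0, 0, 0]},
    {"xyz": [-0.017, -0.085, 0.012], "angular": [0, 0, 0]},
    {"xyz": [-0.025, -0.13, 0.018], "angular": [0, 0, 0]},
    {"xyz": [-0.034, -0.175, 0.025], "angular": [0, 0, 0]},
    {"xyz": [-0.041, -0.215, 0.031], "angular": [0, 0, 0]},
    {"xyz": [-0.043, -0.224, 0.032], "angular": [0, 0, 0]},
    {"xyz": [-0.022, -0.224, 0.06], "angular": [0, 0, 0]},
    {"xyz": [-0.002, -0.224, 0.0885], "angular": [0, 0, 0]},
    {"xyz": [0.016, -0.224, 0.113], "angular": [0, 0, 0]},
    {"xyz": [0.024, -0.224, 0.124], "angular": [0, 0, 0]},
    {"xyz": [0.0285, -0.224, 0.1305], "angular": [0, 0, 0]},
    {"xyz": [0.0285, -0.224, 0.1305], "angular": [0, 0, 0]},
  ],
)

```text
clock: 22.9
position: [0.6083, -0.1824, 0.1038]
ee_rot: [0.125, 0.943, -0.041, 0.305]
ft_force: [0.7, 0.8, 1.1]
grip_width: 0.141
grasp_force: 109.0
```

Request:
carry_out(
  motion=[
    {"xyz": [0, 0, 0], "angular": [0, 0, 0]},
    {"xyz": [0.0005, -0.003, -0.0005], "angular": [0, 0, 0]},
    {"xyz": [0.001, -0.0065, -0.001], "angular": [0, 0, 0]},
    {"xyz": [0.0015, -0.01, -0.001], "angular": [0, 0, 0]},
    {"xyz": [0.002, -0.014, -0.0015], "angular": [0, 0, 0]},
    {"xyz": [0.001, -0.017, -0.001], "angular": [0, 0, 0]},
    {"xyz": [0.0005, -0.02, -0.0005], "angular": [0, 0, 0]},
    {"xyz": [0.0005, -0.02, -0.0005], "angular": [0, 0, 0]},
  ],
)

```text
clock: 23.7
position: [0.6031, -0.2002, 0.1049]
ee_rot: [0.124, 0.943, -0.04, 0.306]
ft_force: [-0.9, 0.3, 0.3]
grip_width: 0.136
grasp_force: 108.9
```

```bash
python3 path.py "-22,-30,18.5"; python3 beads.py
```

```text
23.7 E now [-21. -31.] 19.3 F [-0.9  0.3  0.3] [-0. -0. -0.]
-22,-30,18.5 [0.0011, 0.0008, 0.0001]
top
  ([53.0, -33.0], 30, [6, 7])
  ([-39.0, 21.0], 54, [8, 8])
wrist
  ([-30.0, -9.0], 144, [29, 7])
  ([-18.0, 20.0], 1009, [57, 33])
  ([-9.0, 27.0], 34, [9, 12])
  ([2.0, 17.0], 13, [5, 4])
  ([54.0, -34.0], 404, [23, 29])
scene
  ([54.0, -30.0], 21, [5, 5])
  ([-3.0, 24.0], 17, [6, 4])
```

Request:
carry_out(
  motion=[
    {"xyz": [-0.0005, 0.0085, 0.0005], "angular": [0, 0, 0]},
    {"xyz": [-0.0015, 0.017, 0.001], "angular": [0, 0, 0]},
    {"xyz": [-0.012, 0.029, 0.009], "angular": [0, 0, 0]},
    {"xyz": [-0.023, 0.0355, 0.017], "angular": [0, 0, 0]},
    {"xyz": [-0.0345, 0.0435, 0.0245], "angular": [0, 0, 0]},
    {"xyz": [-0.0365, 0.0515, 0.0265], "angular": [0, 0, 0]},
    {"xyz": [-0.0335, 0.0585, 0.024], "angular": [0, 0, 0]},
    {"xyz": [-0.029, 0.0645, 0.021], "angular": [0, 0, 0]},
    {"xyz": [-0.024, 0.068, 0.017], "angular": [0, 0, 0]},
    {"xyz": [-0.024, 0.068, 0.017], "angular": [0, 0, 0]},
  ],
)

```text
clock: 24.85
position: [0.6487, -0.1404, 0.1051]
ee_rot: [0.123, 0.943, -0.04, 0.306]
ft_force: [-0.8, -0.4, -0.0]
grip_width: 0.137
grasp_force: 108.8
```

```bash
python3 path.py "24,28,18.5"; python3 beads.py
```

```text
24.85 E now [24. 29.] 19.5 F [-0.8 -0.4 -0. ] [ 0.  -0.1  0.1]
24,28,18.5 [0.0005, -0.0008, 0.0007]
top
  ([-20.0, -40.0], 45, [7, 9])
wrist
  ([-11.0, -50.0], 19, [9, 5])
  ([-9.0, -44.0], 93, [21, 6])
  ([51.0, -39.0], 650, [35, 35])
scene
  ([4.0, 27.0], 29, [8, 7])
  ([56.0, -29.0], 21, [5, 6])
```

Request:
carry_out(
  motion=[
    {"xyz": [-0.006, -0.005, -0.009], "angular": [0, 0, 0]},
    {"xyz": [-0.025, -0.005, -0.035], "angular": [0, 0, 0]},
    {"xyz": [-0.05, 0, -0.07], "angular": [0, 0, 0]},
    {"xyz": [-0.072, 0.03, -0.1], "angular": [0, 0, 0]},
    {"xyz": [-0.066, 0.075, -0.106], "angular": [0, 0, 0]},
    {"xyz": [-0.056, 0.12, -0.113], "angular": [0, 0, 0]},
    {"xyz": [-0.047, 0.165, -0.12], "angular": [0, 0, 0]},
    {"xyz": [-0.042, 0.19, -0.124], "angular": [0, 0, 0]},
    {"xyz": [-0.042, 0.19, -0.124], "angular": [0, 0, 0]},
  ],
)

```text
clock: 25.9
position: [0.6609, 0.0576, 0.2307]
ee_rot: [0.121, 0.943, -0.038, 0.306]
ft_force: [0.5, -0.2, -0.6]
grip_width: 0.139
grasp_force: 108.8
```

```bash
python3 map.py; python3 - <<'E'
from rel import *
o=get_obs();r=R.from_quat(o['ee_rot']);t=o['position']+r.apply(TIP);c=camera('scene');u,v=proj(c,t);print(o['position'],t,u,v)
for ph,sh in((22,0),(22.5,.0035),(23.5,.0095),(17,0)):
    a=np.radians(ph);q=np.array([(.115+sh)*np.cos(a),0,-.019+(.115+sh)*np.sin(a)]);print(ph,sh,np.round(proj(c,o['position']+r.apply(q)),1))
im=c['img'].astype(float)+1;M=((abs(im[...,1]/im[...,0]-.82)<.06)&(abs(im[...,2]/im[...,0]-.6)<.1)&(im[...,0]>90))
u,v=int(u),int(v);print(u-15,v-25);print('\n'.join(''.join('#' if q else '.' for q in row) for row in M[v-25:v+15,u-15:u+25]))
E
```

```text
bowl shift [ 4.5 -6. ]
[-40. -11.] 0.93 d [79, 81, 55, 63, 27, 16]
[-38.  21.] 0.93 d [86, 71, 76, 40, 6, 46]
[-10.  19.] 0.92 d [60, 43, 62, 22, 26, 48]
[-20. -40.] 0.92 d [62, 82, 25, 81, 58, 20]
[ 50. -33.] 0.9 d [20, 59, 45, 90, 99, 82]
[31. 39.] 0.85 d [56, 16, 84, 34, 71, 89]
[0.6609166  0.05434439 0.23034807] [0.59019352 0.0730663  0.14474572] 235.64239834631115 164.61450849222481
22 0 [235.9 163.6]
22.5 0.0035 [235.6 164.6]
23.5 0.0095 [235.4 166.4]
17 0 [233.8 162.6]
220 139
.........................#####..........
.........................####...........
........................#####...........
.......................######...........
.......................#####............
......................######............
......................#####.............
.....................######.............
....................######..............
....................#####...............
...................######...............
..................######................
.................#######................
.................######.................
.................#####...............
[... 328 characters left out ...]
...
.............###........................
........................................
........................................
........................................
........................................
........................................
........................................
........................................
........................................
........................................
........................................
........................................
........................................
........................................
........................................
........................................
........................................
```

The last passes touched nothing: no bead moved and no force showed. So the head is higher than modelled. I fit the spoon's pose in the hand jointly from the wrist and scene silhouettes, now including its depth in the fingers.

```bash
cat > fit2.py <<'E'
from rel import *
from scipy.optimize import minimize
t=np.linspace(0,2*np.pi,36)
SH=([(.079+.016*np.cos(q),.016*np.sin(q),z) for q in t for z in(0,.012)],[(s,y,z) for s in(-.03,.065) for y in(-.007,.007) for z in(0,.012)])
def toolpts(P,x):
    a,sh,yo,h=np.radians(x[0]),x[1]/1e3,x[2]/1e3,x[3]/1e3;P=np.array(P);l=P[:,0]+.02+sh;n=P[:,2]-.006
    return np.c_[l*np.cos(a)+n*np.sin(a),P[:,1]+yo,-.019-h+l*np.sin(a)-n*np.cos(a)]
def run():
    o=get_obs();r=R.from_quat(o['ee_rot']);p=o['position'];D=[]
    for n in('wrist','scene'):
        c=camera(n);im=c['img'].astype(float)+1;g,b=im[...,1]/im[...,0],im[...,2]/im[...,0]
        M=((abs(g-.82)<(.035 if n=='wrist' else .06))&(abs(b-.61)<(.05 if n=='wrist' else .1))&(im[...,0]>90)).astype(np.uint8)
        if n=='wrist':roi=(0,225,180,330);M=cv2.morphologyEx(M,cv2.MORPH_CLOSE,np.ones((5,5)))
        else:
            u,v=map(int,proj(c,p+r.apply([.08,0,.01])));roi=(v-16,v+20,u-20,u+20)
        k,L,S,_=cv2.connectedComponentsWithStats(M[roi[0]:roi[1],roi[2]:roi[3]]);i=S[1:,4].argmax()+1;D.append((c,roi,cv2.resize((L==i).astype(np.uint8),None,fx=4,fy=4,interpolation=cv2.INTER_NEAREST)))
    def cost(x,parts=False):
        out=[]
        for c,roi,M in D:
            m=np.zeros_like(M)
            for P in SH:
                w=p+r.apply(toolpts(P,x));uv=np.array([proj(c,q) for q in w]);uv=(uv-[roi[2],roi[0]]+.5)*4-.5
                cv2.fillConvexPoly(m,cv2.convexHull(np.round(uv*16).astype(np.int32)),1,shift=4)
            out.append(1-(m&M).sum()/((m|M).sum()+1))
        return np.round(out,3) if parts else sum(out)
    best=min(((cost((a,s,0,h)),a,s,h) for a in(14,18,22,26) for s in(-4,2,8) for h in(-6,0,6,12)))
    x0=np.array([best[1],best[2],0,best[3]],float);q=minimize(cost,x0,method='Nelder-Mead',options=dict(initial_simplex=np.vstack([x0]+[x0+d for d in np.diag([3,3,2,4])]),maxfev=300))
    tip=toolpts([(.095,0,.006)],q.x)[0];return q.x.round(1),cost(q.x,True),tip.round(4)
if __name__=='__main__':print('pitch shift yo h(mm)',*run())
E
python3 fit2.py
```

```text
pitch shift yo h(mm) [13.5  0.6 -1.  -3.3] [0.091 0.158] [ 0.1125 -0.001   0.0112]
```

The joint fit puts the tip about 10 mm higher and 11 mm further inward than assumed, which explains the missed contacts. I update the model and redo the stroke.

```bash
sed -i 's/^PH=.*;BOWL/TIP=np.array([.112,-.001,.0118]);BOWL/' rel.py; python3 path.py "-14,-10,140 -14,-10,70 -14,-10,40 -14,-10,14.5 -18,-17,14.5 -20,-21,14.5 -21,-25,14.5 -16,-14,14.5 0,-6,14.5 15,-3,14.5 30,1,14.5 35,8,14.5 34,13,14.5 32,18,14.5"
```

```text
26.1 E now [ 26. 221.] 154.8 F [ 0.2 -1.1 -0.6] [-0.1 -0.1 -0.1]
-14,-10,140 [-0.009, -0.2336, 0.0247]
-14,-10,70 [0.0321, -0.2336, 0.0814]
-14,-10,40 [0.0497, -0.2336, 0.1057]
-14,-10,14.5 [0.0647, -0.2336, 0.1264]
-18,-17,14.5 [0.0663, -0.2414, 0.1252]
-20,-21,14.5 [0.0671, -0.2458, 0.1247]
-21,-25,14.5 [0.067, -0.2499, 0.1247]
-16,-14,14.5 [0.0654, -0.238, 0.1258]
0,-6,14.5 [0.0546, -0.2261, 0.1337]
15,-3,14.5 [0.0435, -0.2193, 0.1417]
30,1,14.5 [0.0326, -0.2115, 0.1496]
35,8,14.5 [0.0302, -0.2034, 0.1514]
34,13,14.5 [0.032, -0.1989, 0.15]
32,18,14.5 [0.0346, -0.1946, 0.1481]
```

Request:
carry_out(
  motion=[
    {"xyz": [-0.002, -0.045, 0.005], "angular": [0, 0, 0]},
    {"xyz": [-0.004, -0.09, 0.01], "angular": [0, 0, 0]},
    {"xyz": [-0.006, -0.135, 0.015], "angular": [0, 0, 0]},
    {"xyz": [-0.008, -0.18, 0.02], "angular": [0, 0, 0]},
    {"xyz": [-0.009, -0.223, 0.024], "angular": [0, 0, 0]},
    {"xyz": [-0.009, -0.2335, 0.0245], "angular": [0, 0, 0]},
    {"xyz": [0.012, -0.2335, 0.053], "angular": [0, 0, 0]},
    {"xyz": [0.032, -0.2335, 0.0815], "angular": [0, 0, 0]},
    {"xyz": [0.0495, -0.2335, 0.1055], "angular": [0, 0, 0]},
    {"xyz": [0.0595, -0.2335, 0.1195], "angular": [0, 0, 0]},
    {"xyz": [0.0645, -0.2335, 0.1265], "angular": [0, 0, 0]},
    {"xyz": [0.0645, -0.2335, 0.1265], "angular": [0, 0, 0]},
  ],
)

```text
clock: 27.3
position: [0.6209, -0.1801, 0.089]
ee_rot: [0.125, 0.943, -0.041, 0.305]
ft_force: [0.1, -0.1, 0.0]
grip_width: 0.137
grasp_force: 108.9
```

Request:
carry_out(
  motion=[
    {"xyz": [0, 0, 0], "angular": [0, 0, 0]},
    {"xyz": [0.001, -0.004, -0.0005], "angular": [0, 0, 0]},
    {"xyz": [0.0015, -0.008, -0.001], "angular": [0, 0, 0]},
    {"xyz": [0.0025, -0.012, -0.0015], "angular": [0, 0, 0]},
    {"xyz": [0.0025, -0.0165, -0.0015], "angular": [0, 0, 0]},
    {"xyz": [0.0025, -0.0165, -0.0015], "angular": [0, 0, 0]},
    {"xyz": [0.0025, -0.0165, -0.0015], "angular": [0, 0, 0]},
  ],
)

```text
clock: 28.0
position: [0.6147, -0.1945, 0.0899]
ee_rot: [0.124, 0.943, -0.04, 0.306]
ft_force: [-0.6, 1.1, 0.5]
grip_width: 0.138
grasp_force: 108.9
```

```bash
python3 path.py "-21,-25,14.5"; python3 beads.py
```

```text
28.0 E now [-20. -23.] 14.5 F [-0.6  1.1  0.5] [ 0. -0. -0.]
-21,-25,14.5 [0.0002, -0.0016, -0.0002]
top
  ([-16.0, 16.0], 22, [7, 6])
  ([-39.0, 21.0], 53, [8, 8])
wrist
  ([-27.0, -53.0], 2307, [53, 60])
  ([-29.0, -12.0], 46, [21, 3])
  ([-13.0, 19.0], 2016, [65, 48])
  ([-31.0, -39.0], 26, [7, 11])
  ([58.0, -30.0], 169, [12, 24])
scene
  ([55.0, -30.0], 22, [5, 6])
  ([2.0, 25.0], 29, [7, 6])
```

The target bead is now at (-27,-53), about 29 mm from its start, at low force. I carry on to the insurance push.

Request:
carry_out(
  motion=[
    {"xyz": [-0.001, 0.006, 0.0005], "angular": [0, 0, 0]},
    {"xyz": [-0.0015, 0.012, 0.001], "angular": [0, 0, 0]},
    {"xyz": [-0.0125, 0.024, 0.009], "angular": [0, 0, 0]},
    {"xyz": [-0.0235, 0.0305, 0.017], "angular": [0, 0, 0]},
    {"xyz": [-0.0345, 0.0385, 0.025], "angular": [0, 0, 0]},
    {"xyz": [-0.037, 0.0465, 0.0265], "angular": [0, 0, 0]},
    {"xyz": [-0.035, 0.051, 0.0255], "angular": [0, 0, 0]},
    {"xyz": [-0.0325, 0.0555, 0.0235], "angular": [0, 0, 0]},
    {"xyz": [-0.0325, 0.0555, 0.0235], "angular": [0, 0, 0]},
    {"xyz": [-0.0325, 0.0555, 0.0235], "angular": [0, 0, 0]},
  ],
)

```text
clock: 29.15
position: [0.6675, -0.1519, 0.0902]
ee_rot: [0.124, 0.943, -0.041, 0.306]
ft_force: [0.4, -3.3, 1.7]
grip_width: 0.136
grasp_force: 109.1
```

Request:
carry_out(
  motion=[
    {"xyz": [-0.004, -0.005, -0.006], "angular": [0, 0, 0]},
    {"xyz": [-0.025, -0.005, -0.035], "angular": [0, 0, 0]},
    {"xyz": [-0.05, 0, -0.07], "angular": [0, 0, 0]},
    {"xyz": [-0.08, 0.03, -0.11], "angular": [0, 0, 0]},
    {"xyz": [-0.074, 0.075, -0.116], "angular": [0, 0, 0]},
    {"xyz": [-0.064, 0.12, -0.123], "angular": [0, 0, 0]},
    {"xyz": [-0.055, 0.165, -0.13], "angular": [0, 0, 0]},
    {"xyz": [-0.05, 0.19, -0.134], "angular": [0, 0, 0]},
    {"xyz": [-0.05, 0.19, -0.134], "angular": [0, 0, 0]},
  ],
)

```text
clock: 30.05
position: [0.6794, 0.0487, 0.2274]
ee_rot: [0.121, 0.944, -0.038, 0.306]
ft_force: [-0.4, -0.8, -1.1]
grip_width: 0.137
grasp_force: 108.9
```

```bash
python3 map.py; python3 path.py "0,0,100"
```

```text
bowl shift [ 3.9 -5.7]
[-40. -11.] 0.93 d [79, 81, 55, 63, 27, 16]
[-39.  21.] 0.93 d [86, 72, 76, 41, 6, 46]
[-10.  19.] 0.92 d [60, 43, 62, 22, 26, 48]
[ 50. -33.] 0.9 d [20, 59, 45, 90, 99, 82]
[25. 31.] 0.88 d [50, 12, 75, 29, 63, 79]
[-26. -52.] 0.86 d [73, 96, 33, 95, 69, 29]
30.1 E now [ 44. 216.] 151.9 F [-0.4 -1.7 -1. ] [ 0.2 -0.1  0.2]
0,0,100 [0.0206, -0.2206, 0.0489]
```

By tracking, every bead is 27–50 mm from its start, and the bowl is 7 mm off. Now the return: compute the pose above the rest.

```bash
cat > lay.py <<'E'
from rel import *
# lay.py tilt tipx tipz(mm in tool) dz...: poses that put the tip back to its first place, raised by dz
tilt=float(sys.argv[1]);tp=np.array([float(sys.argv[2])/1e3,-.001,float(sys.argv[3])/1e3]);T0=np.array([.3973,.1767,.0135])
o=get_obs();r=R.from_quat(o['ee_rot']);G=goal(172.6,tilt);print(o['clock'],o['position'].round(4),'F',o['ft_force'].round(1),np.round(o['joint_pos'],2));print('ang',(r.inv()*G).as_rotvec(degrees=True).round(1))
for d in sys.argv[4:]:
    p=T0+[0,0,float(d)/1e3]-G.apply(tp);print(d,p.round(4),r.inv().apply(p-o['position']).round(4).tolist())
E
python3 fit2.py; python3 lay.py 8.5 112 11.8 140 100 40
```

```text
pitch shift yo h(mm) [14.2  1.5 -1.  -3.8] [0.086 0.203] [ 0.1129 -0.001   0.0134]
30.2 [0.6796 0.0415 0.227 ] F [-0.3 -0.8 -0.7] [ 0.08  0.12 -0.39  1.87  0.59  0.69  0.65]
ang [-2.9 27.4 -7.1]
140 [0.5055 0.1636 0.1817] [0.1884, 0.0729, -0.0805]
100 [0.5055 0.1636 0.1417] [0.2119, 0.0729, -0.0481]
40 [0.5055 0.1636 0.0817] [0.2471, 0.0729, 0.0005]
```

Request:
carry_out(
  motion=[
    {"xyz": [0.02, 0.008, -0.016], "angular": [-0.3, 2.5, -0.7]},
    {"xyz": [0.05, 0.018, -0.03], "angular": [-0.7, 6, -1.7]},
    {"xyz": [0.08, 0.03, -0.042], "angular": [-1.2, 11, -3]},
    {"xyz": [0.11, 0.042, -0.054], "angular": [-1.7, 16, -4.2]},
    {"xyz": [0.14, 0.054, -0.064], "angular": [-2.2, 21, -5.5]},
    {"xyz": [0.17, 0.066, -0.075], "angular": [-2.6, 25, -6.5]},
    {"xyz": [0.1885, 0.073, -0.0805], "angular": [-2.9, 27.4, -7.1]},
    {"xyz": [0.1885, 0.073, -0.0805], "angular": [-2.9, 27.4, -7.1]},
    {"xyz": [0.1885, 0.073, -0.0805], "angular": [-2.9, 27.4, -7.1]},
    {"xyz": [0.1885, 0.073, -0.0805], "angular": [-2.9, 27.4, -7.1]},
  ],
)

```text
clock: 31.2
position: [0.5067, 0.1633, 0.1824]
ee_rot: [0.065, 0.995, -0.005, 0.075]
ft_force: [0.2, -0.2, -1.0]
grip_width: 0.136
grasp_force: 108.9
```

```bash
python3 fit2.py; python3 lay.py 8 112.5 12.5 60 30 12 5 0; python3 - <<'E'
from rel import *
o=get_obs();r=R.from_quat(o['ee_rot']);c=camera('scene');im=c['img'].astype(float)+1
M=((abs(im[...,1]/im[...,0]-.82)<.06)&(abs(im[...,2]/im[...,0]-.6)<.1)&(im[...,0]>90))
u,v=map(int,proj(c,o['position']+r.apply([.03,0,0])));k,L,S,C=cv2.connectedComponentsWithStats(M[v-60:v+60,u-70:u+70].astype(np.uint8));i=S[1:,4].argmax()+1;ys,xs=np.where(L==i);print('blob',S[i],'lowest/left',xs.min()+u-70,ys.max()+v-60,'right/top',xs.max()+u-70,ys.min()+v-60)
for s in(-.105,.095):
    for ph in(13.5,17,22):
        a=np.radians(ph);print(s,ph,np.round(proj(c,o['position']+r.apply([(s+.02)*np.cos(a),0,-.0155+(s+.02)*np.sin(a)])),1))
E
```

```text
pitch shift yo h(mm) [13.8  0.6 -0.9  0.7] [0.086 0.195] [ 0.1123 -0.0009  0.0078]
31.3 [0.5064 0.1637 0.1823] F [-0.5 -0.9 -0.7] [ 0.04  0.1  -0.51  1.86  0.15  1.07  0.91]
ang [-0.   0.6 -0.1]
60 [0.5062 0.1636 0.1015] [0.0123, -0.0002, 0.0799]
30 [0.5062 0.1636 0.0715] [0.0167, -0.0002, 0.1095]
12 [0.5062 0.1636 0.0535] [0.0194, -0.0002, 0.1273]
5 [0.5062 0.1636 0.0465] [0.0205, -0.0002, 0.1342]
0 [0.5062 0.1636 0.0415] [0.0212, -0.0002, 0.1392]
blob [ 50  53  25  21 162] lowest/left 172 171 right/top 196 151
-0.105 13.5 [215.8 136.9]
-0.105 17 [215.3 135.8]
-0.105 22 [214.5 134.2]
0.095 13.5 [173.1 171.5]
0.095 17 [173.9 173.1]
0.095 22 [175.3 175.2]
```

The scene view confirms the 13.5° model: the tip is at (172,171). Descend onto the rest.

Request:
carry_out(
  motion=[
    {"xyz": [0.006, 0, 0.035], "angular": [0, 0, 0]},
    {"xyz": [0.0125, 0, 0.08], "angular": [0, 0, 0]},
    {"xyz": [0.0165, 0, 0.1095], "angular": [0, 0, 0]},
    {"xyz": [0.0185, 0, 0.12], "angular": [0, 0, 0]},
    {"xyz": [0.0195, 0, 0.1275], "angular": [0, 0, 0]},
    {"xyz": [0.02, 0, 0.131], "angular": [0, 0, 0]},
    {"xyz": [0.0205, 0, 0.1345], "angular": [0, 0, 0]},
    {"xyz": [0.0205, 0, 0.1345], "angular": [0, 0, 0]},
  ],
)

```text
clock: 32.15
position: [0.506, 0.1647, 0.0467]
ee_rot: [0.064, 0.995, -0.005, 0.075]
ft_force: [-0.4, -0.0, -1.4]
grip_width: 0.135
grasp_force: 108.9
```

```bash
python3 lay.py 8.5 112.3 11.5 5 2 0 -3
```

```text
32.15 [0.506  0.1647 0.0467] F [-0.4 -0.  -1.4] [-0.01  0.27 -0.49  2.    0.3   0.8   0.77]
ang [ 0.   0.1 -0. ]
5 [0.5059 0.1636 0.0465] [0.0, -0.0011, 0.0003]
2 [0.5059 0.1636 0.0435] [0.0005, -0.0011, 0.0032]
0 [0.5059 0.1636 0.0415] [0.0007, -0.0011, 0.0052]
-3 [0.5059 0.1636 0.0385] [0.0012, -0.0011, 0.0082]
```

Request:
carry_out(
  motion=[
    {"xyz": [0, -0.0005, 0.002], "angular": [0, 0, 0]},
    {"xyz": [0.0005, -0.001, 0.0045], "angular": [0, 0, 0]},
    {"xyz": [0.0005, -0.001, 0.0055], "angular": [0, 0, 0]},
    {"xyz": [0.0005, -0.001, 0.0055], "angular": [0, 0, 0]},
  ],
)

```text
clock: 32.55
position: [0.5056, 0.1635, 0.0404]
ee_rot: [0.064, 0.995, -0.005, 0.074]
ft_force: [-0.1, -0.4, -0.6]
grip_width: 0.138
grasp_force: 108.9
```

```bash
python3 lay.py 8.5 112.3 11.5 0 -3; python3 - <<'E'
from workcell import *
print(get_obs()['torque'].round(2))
E
```

```text
32.55 [0.5056 0.1635 0.0404] F [-0.1 -0.4 -0.6] [-0.01  0.28 -0.49  2.    0.3   0.79  0.76]
ang [-0.  0.  0.]
0 [0.5059 0.1636 0.0415] [-0.0005, 0.0002, -0.001]
-3 [0.5059 0.1636 0.0385] [-0.0, 0.0002, 0.002]
[ 0.04  0.19 -0.06]
```

No contact yet, so I lower gently in 1 mm steps until it touches.

Request:
carry_out(
  motion=[
    {"xyz": [0, 0, 0.001], "angular": [0, 0, 0]},
    {"xyz": [0, 0, 0.002], "angular": [0, 0, 0]},
    {"xyz": [0, 0, 0.003], "angular": [0, 0, 0]},
    {"xyz": [0, 0, 0.004], "angular": [0, 0, 0]},
    {"xyz": [0, 0, 0.004], "angular": [0, 0, 0]},
  ],
)

```text
clock: 33.05
position: [0.5064, 0.1636, 0.0379]
ee_rot: [0.064, 0.995, -0.005, 0.074]
ft_force: [-10.4, -2.8, 20.9]
grip_width: 0.134
grasp_force: 112.2
```

Contact. I back off 2.5 mm and release.

Request:
carry_out(
  motion=[
    {"xyz": [0, 0, -0.0015], "angular": [0, 0, 0]},
    {"xyz": [0, 0, -0.0025], "angular": [0, 0, 0]},
    {"xyz": [0, 0, -0.0025], "angular": [0, 0, 0]},
  ],
  grip_force=20,
)

```text
clock: 33.35
position: [0.5059, 0.1636, 0.0391]
ee_rot: [0.064, 0.995, -0.005, 0.074]
ft_force: [0.8, -0.3, -0.9]
grip_width: 0.137
grasp_force: 109.1
```

Request:
carry_out(
  motion=[
    {"xyz": [0, 0, 0], "angular": [0, 0, 0]},
    {"xyz": [0, 0, 0], "angular": [0, 0, 0]},
    {"xyz": [0, 0, 0], "angular": [0, 0, 0]},
    {"xyz": [0, 0, 0], "angular": [0, 0, 0]},
    {"xyz": [0, 0, 0], "angular": [0, 0, 0]},
    {"xyz": [0, 0, 0], "angular": [0, 0, 0]},
    {"xyz": [0, 0, 0], "angular": [0, 0, 0]},
    {"xyz": [0, 0, 0], "angular": [0, 0, 0]},
  ],
  hand=1,
)

```text
clock: 34.15
position: [0.5059, 0.1636, 0.0391]
ee_rot: [0.064, 0.995, -0.005, 0.074]
ft_force: [0.4, 0.7, -0.2]
grip_width: 1.0
grasp_force: 0.0
```

Request:
carry_out(
  motion=[
    {"xyz": [0, 0, -0.02], "angular": [0, 0, 0]},
    {"xyz": [0, 0, -0.05], "angular": [0, 0, 0]},
    {"xyz": [0, 0, -0.09], "angular": [0, 0, 0]},
    {"xyz": [0, 0, -0.13], "angular": [0, 0, 0]},
    {"xyz": [0, 0, -0.17], "angular": [0, 0, 0]},
    {"xyz": [0.01, -0.05, -0.2], "angular": [0, 0, 0]},
    {"xyz": [0.01, -0.1, -0.22], "angular": [0, 0, 0]},
    {"xyz": [0.01, -0.15, -0.22], "angular": [0, 0, 0]},
    {"xyz": [0.01, -0.2, -0.22], "angular": [0, 0, 0]},
    {"xyz": [0.01, -0.24, -0.22], "angular": [0, 0, 0]},
    {"xyz": [0.01, -0.24, -0.22], "angular": [0, 0, 0]},
  ],
)

```text
clock: 35.25
position: [0.4316, -0.075, 0.2552]
ee_rot: [0.068, 0.995, -0.005, 0.074]
ft_force: [0.6, 1.7, -0.4]
grip_width: 1.003
grasp_force: 0.0
```

```bash
python3 - <<'E'
from rel import *
d0=pickle.load(open('d0.pkl','rb'))
for n,(x0,x1,y0,y1) in(('top',(155,195,178,255)),('scene',(150,235,160,225))):
    c=camera(n)
    for im in(d0[n]['img'],c['img']):
        im=im[y0:y1,x0:x1].astype(float)+1;M=((abs(im[...,1]/im[...,0]-.8)<.08)&(abs(im[...,2]/im[...,0]-.55)<.13)&(im[...,0]>100)).astype(np.uint8)
        k,L,S,C=cv2.connectedComponentsWithStats(M);i=S[1:,4].argmax()+1;ys,xs=np.where(L==i)
        print(n,S[i],C[i].round(1),'top pt',xs[ys==ys.min()].mean().round(1),'bottom',xs[ys>ys.max()-8].mean().round(1))
print(get_obs()['clock'],get_obs()['grip_width'])
E
python3 map.py
```

```text
top [ 10   5  13  65 301] [17.1 40.1] top pt 19.5 bottom 14.7
top [ 16   5   8  39 163] [19.1 24.4] top pt 20.0 bottom 17.7
scene [ 22  14  46  38 264] [44.8 34.1] top pt 65.5 bottom 29.9
scene [ 26  15  43  36 211] [47.5 32. ] top pt 66.0 bottom 30.5
35.35 0.9971497199243542
bowl shift [ 4.5 -6. ]
[-40. -11.] 0.93 d [79, 81, 55, 63, 27, 16]
[-10.  19.] 0.92 d [60, 43, 62, 22, 26, 48]
[-39.  21.] 0.92 d [86, 72, 76, 41, 6, 46]
[ 50. -33.] 0.9 d [20, 59, 45, 90, 99, 82]
[25. 31.] 0.88 d [50, 12, 75, 29, 63, 79]
[-26. -52.] 0.86 d [73, 96, 33, 95, 69, 29]
```

Request:
carry_out(
  motion=[
    {"xyz": [0, -0.05, -0.01], "angular": [0, 0, 0]},
    {"xyz": [0, -0.1, -0.02], "angular": [0, 0, 0]},
    {"xyz": [0, -0.15, -0.02], "angular": [0, 0, 0]},
    {"xyz": [0, -0.2, -0.02], "angular": [0, 0, 0]},
    {"xyz": [0, -0.25, -0.02], "angular": [0, 0, 0]},
    {"xyz": [0, -0.28, -0.02], "angular": [0, 0, 0]},
    {"xyz": [0, -0.28, -0.02], "angular": [0, 0, 0]},
  ],
)

```text
clock: 36.1
position: [0.3933, -0.3493, 0.2744]
ee_rot: [0.066, 0.995, -0.005, 0.074]
ft_force: [-0.2, 0.2, -0.6]
grip_width: 0.999
grasp_force: 0.0
```

```bash
python3 - <<'E'
from rel import *
d0=pickle.load(open('d0.pkl','rb'))
for n,(x0,x1,y0,y1) in(('top',(155,195,178,255)),('scene',(150,235,160,225))):
    c=camera(n);Z=[]
    for im in(d0[n]['img'],c['img']):
        im=im[y0:y1,x0:x1].astype(float)+1;M=((abs(im[...,1]/im[...,0]-.8)<.08)&(abs(im[...,2]/im[...,0]-.55)<.13)&(im[...,0]>80)).astype(np.uint8)
        k,L,S,C=cv2.connectedComponentsWithStats(M);i=S[1:,4].argmax()+1;print(n,S[i],C[i].round(1));Z.append(L==i)
    print('IoU',(Z[0]&Z[1]).sum()/(Z[0]|Z[1]).sum())
E
```

```text
top [ 10   5  13  66 339] [17.2 39.8]
top [ 10   5  14  65 337] [17.5 39.8]
IoU 0.8469945355191257
scene [ 22  14  46  38 274] [44.6 34.4]
scene [ 22  15  47  37 273] [44.9 34.4]
IoU 0.8993055555555556
```

The spoon lies within about one pixel of its first pose in both views. The beads are all in the bowl and the bowl is about 7 mm off, so I hand in.

```bash
python3 -c "
from workcell import *
print(hand_in())"
```

```text
the job is handed in; nothing more can be done
None
```

I handed the job in at about 36 s. The spoon is back on its rest within about a pixel of where it lay, all six beads are in the bowl, and the bowl is about 7 mm off its first place (limit 20 mm). By my camera tracking every bead ended 27–50 mm from its start, but which bead is which is inferred, and the hand-in returned no verdict.

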